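# Turn the inked printing blocks onto the card press and run it through

## Robot

A 6-joint arm with a two-finger parallel gripper is mounted at the origin on the work surface. World frame = base frame: x ahead of the robot, y to its left, z up, the work surface at z = 0. Lengths are in mm, angles in rad, forces in N, time in s.
With the tool pointing down it reaches from about 225 to 725 mm from the base axis. Payload 3.1 kg.
Tool frame: the origin (TCP) lies midway between the tips of the shut fingers; the grasp point (between the pads) lies 19 mm behind it; z points along the fingers, y is the line along which they close (so a half turn about z gives the same grasp; the last joint's range is limited). The gripper opens to 85 mm and grips with 20 to 120 N. Pads are 22 mm wide; open, the fingers measure 114 mm over their backs; the gripper's body (76 mm by 85 mm) begins 54 mm behind the grasp point. The pads swing forward as they close: fully open they stand 13 mm farther back than shut.
Start: joints at [-1.437, 0.048, 0.099, 1.622, 0, 1.443], TCP at [135.865, -507.107, 231.312] pointing down, gripper open.
Joint ranges: [-2.91, 2.91], [-0.99, 1.94], [-1.21, 1.42], [-2.12, 2.29], [-1.49, 1.47], [-3.14, 3.14]. Speed limits (rad/s): [2.79, 2.79, 3.14, 3.14, 3.14, 3.14].

## Interface

Orientations are given as a 3x3 rotation matrix whose columns are the frame's x, y, z axes.
In Python, from rig import manip, cams gives the robot as it stands.
- The arm moves only by the tool jog_arm, never from a script. Its argument "plan" is a list of rows, each a list of 5 numbers: the shift along the tool's x, y, z in mm, then the turn about the tool's z in rad, then the opening, from -1 (shut) to 1 (fully open). In form: [[dx, dy, dz, roll, hand], ...]. A call has 1 to 12 rows; each row shifts and turns the commanded pose from where the row before left it, along the tool's axes as they then stand; what a row does not reach is not made up. A row lasts 1/10 s, in which the tool goes at most 50 mm and 8.59 degrees, less where a joint would pass 70% of its speed; a pose out of reach is approached as far as the arm can. A call with a gripper value outside its range is refused whole. The fingers move at their own pace and stop on an object; "force" is the grip in N (left out, the last holds). Time passes only in rows, so rows that do not move let the fingers close. It gives the time, the measured TCP pose, the force, the opening and the grip force at its end, in the units of the state.
- manip.sense(): the state, without advancing time (a new reading comes with each control period).
- cams.capture(name): name is "scene" or "top"; returns (picture, depth): 400x640x3 uint8, red, green, blue; 400x640 float32, mm along the optical axis (not along the pixel's ray), 0 where there is no reading.
- cams.get_calibration(name): a dict with "fx", "fy", "cx", "cy" (pixels), "R" (3x3) and "t" (3): a world point X has camera coordinates R X + t. Camera axes: x right, y down, z forward; pixel columns grow to the right and rows downward; lengths in mm; the calibration is good to about 2 mm. A picture is of the moment at which its call begins. get_calibration takes no time and is no camera call.
- manip.job_done(): hands the job in; it is judged then, once.
The state is a dict: "time_s": time; "joint_positions": joint angles; "dq": joint speeds; "joint_efforts": joint torques, N m; "eef_pos": TCP position; "eef_rot": TCP orientation; "force": force on the tool from outside, world axes, zero at the start; "wrist_torque": the same for the moment, N m; "opening": finger opening in mm; "grasp_force": force on a finger pad.
Only numpy, scipy, OpenCV 4.12 (cv2) and the standard library are available. Lean on these libraries where they do the work, as an engineer would, in place of code of your own. Each camera call takes 0.05 s, during which the arm holds its last target. There are 200 camera calls.

## Task

Print the welcome card on the little roller press: wind its bed all the way out towards you with the spoked wheel, then use the spatula to carry each inked block over and turn it inked face down, lying flat on the bed over the card, none on top of another - the ink is wet, so the gripper itself must not touch the blocks. Put the spatula back across the pegboard between its pegs, then wind the bed all the way through under the roller, and leave the ink tin and the ink roller where they stand.

Things in the scene. Friction and masses are not known exactly. Their poses are not given: they have to be found in the camera images.
- block1_mid (a point): printing block 1: plywood slab 84 (x) x 92 (y) x 9 mm with a black inked face, on two birch cleats under its outer y edges, 84 long (along x), 10 wide, 10 high, so a free slot 72 wide, 10 high runs under it along x. 19 mm high in all, 80-150 g. Point: its centre, half-way up. z points out of the inked face: up at the start, down once turned
- block2_mid (a point): printing block 2, same size and axes as block 1; blocks differ only in the sprig cut into the face. They start on the dresser top (height 0) on a thin newsprint sheet that does not lift them, x pointing away from the robot, give or take 35 degrees. Absent ones read None
- block3_mid (a point): printing block 3, same size, cleats and axes as block 1
- spatula_grip (a point): where to grip the spatula: mid-line of its birch handle, 140 mm long (60 ahead of this point, 80 behind), 24 wide (y), 18 high (z). x points along the handle towards the blade, z up, out of the blade's upper face
- spatula_blade (a point): centre of the spatula's flat steel blade, 90 mm long (x), 50 wide (y), 2.5 thick; axes as spatula_grip, which lies 135 mm behind it (-x) and 49 mm above it. A sloping neck 18 mm wide joins blade and handle. 160 g in all. At the start it lies level on the pegboard, the blade free beyond one end, just at the dresser's surface
- peg_rest (a point): where the handle lies on the fixed birch pegboard; axes: x along the handle, z up. Board 150 (x) x 100 x 12 mm, two cross rails 14 wide at x = +-45, tops 41 mm above the dresser, each with two upright 10 mm pegs, 32 high, at y = +-30. The point is 50 mm above the dresser: with the spatula home, spatula_grip is on it, the handle between both pairs of pegs
- press: fixed roller press; origin on the dresser under the middle of its roller, x the way the bed goes in (away from the robot), y left. Steel roller, 70 mm diameter, along y, underside 80 mm up. Cheeks 150 mm high (knobs on top to 172): left x +-45, y 195 to 217; right with gear case x -140 to 45, y -195 to -229
- bed_load (a point): point on the bed's top, in the middle of the strip of card (130 x, 320 y mm) for the blocks; moves with the bed, axes as press. Bed: flat plate, top 60 mm above the dresser, from 75 mm before this point (towards the robot) to 195 mm past it, 180 mm to either side. With the bed out the point is 125 mm before the roller's axis
- press_bed (a joint): how far the bed is wound in, m: 0 fully out towards the robot (stop), 0.20 fully through (stop), the blocks then being past the roller's axis. Geared to the wheel, 0.04 m per rad. Starts at 0.052 to 0.112
- wheel (a joint): angle of the spoked wheel, rad: 0 bed fully out, 5.0 fully through. Pushing the wheel's top away from the robot (+x of the press) raises it and sends the bed in; pulling it back brings the bed out. Turns with about 0.12 N m and stays where it is left
- wheel_hub (a point): centre of the wheel at the press's right side, axes as press, axle along y, 115.5 mm above the dresser, spokes in the x-z plane, 46 mm clear of the gear case. Four round spokes 90 degrees apart, 16 mm thick, reach 102 mm from the centre, birch grips outside 50 mm. At wheel angle q one spoke leans q from straight up towards +x
- spatula: the whole spatula; origin on the blade's underside, below spatula_blade, same axes
- block1: the whole of printing block 1; origin at the cleats' feet, 9.5 mm from block1_mid along -z, same axes
- block2: the whole of printing block 2; origin 9.5 mm from block2_mid along -z, same axes
- block3: the whole of printing block 3; origin 9.5 mm from block3_mid along -z, same axes
- ink_tin: ink tin, 68 mm diameter, 50 mm high; leave alone; origin under its middle
- brayer: ink roller lying flat, rubber roller 80 mm long, birch handle; leave alone; origin under its roller

How it is judged (in metres and radians):
On the way, in this order (a step that is already met when the one before it is completed fails the run):
1. the press bed is wound fully out towards the robot (value of joint press_bed below 0.01 m), for 0.2 s.
2. every block that is there lies flat on the bed, inked face down, the bed still out (angle between each of block1_mid, block2_mid, block3_mid's own z axis and vertical above 2.95 rad and x of block1_mid in the frame of bed_load between -0.075 and 0.075 m and y of block1_mid in the frame of bed_load between -0.165 and 0.165 m and z of block1_mid in the frame of bed_load between 0.004 and 0.016 m and x of block2_mid in the frame of bed_load between -0.075 and 0.075 m and y of block2_mid in the frame of bed_load between -0.165 and 0.165 m and z of block2_mid in the frame of bed_load between 0.004 and 0.016 m and x of block3_mid in the frame of bed_load between -0.075 and 0.075 m and y of block3_mid in the frame of bed_load between -0.165 and 0.165 m and z of block3_mid in the frame of bed_load between 0.004 and 0.016 m and value of joint press_bed below 0.02 m), for 0.3 s.
3. the bed is wound fully through under the roller (value of joint press_bed above 0.185 m), for 0.2 s.
At the end, for the whole second after the job is handed in: bed within 15 mm of its far stop; every block there flat on the bed, inked face down, its centre within 75 mm (x) and 165 mm (y) of bed_load; spatula still on the pegboard between the pegs, grip within 40 mm along, 20 mm across, 10 mm in height of peg_rest, handle within 0.25 rad of its x (value of joint press_bed above 0.185 m and angle between each of block1_mid, block2_mid, block3_mid's own z axis and vertical above 2.95 rad and x of block1_mid in the frame of bed_load between -0.075 and 0.075 m and y of block1_mid in the frame of bed_load between -0.165 and 0.165 m and z of block1_mid in the frame of bed_load between 0.004 and 0.016 m and x of block2_mid in the frame of bed_load between -0.075 and 0.075 m and y of block2_mid in the frame of bed_load between -0.165 and 0.165 m and z of block2_mid in the frame of bed_load between 0.004 and 0.016 m and x of block3_mid in the frame of bed_load between -0.075 and 0.075 m and y of block3_mid in the frame of bed_load between -0.165 and 0.165 m and z of block3_mid in the frame of bed_load between 0.004 and 0.016 m and x of spatula_grip in the frame of peg_rest between -0.04 and 0.04 m and y of spatula_grip in the frame of peg_rest between -0.02 and 0.02 m and z of spatula_grip in the frame of peg_rest between -0.01 and 0.01 m and angle between the x axis of spatula_grip and the x axis of peg_rest, either way round below 0.25 rad and linear speed of spatula below 0.02 m/s); the robot touches nothing.
It fails at once if the gripper or the arm touches a block (wet ink) (contact force between any of the fingers, the arm and block1 above 0.5 N or contact force between any of the fingers, the arm and block2 above 0.5 N or contact force between any of the fingers, the arm and block3 above 0.5 N).
It fails at once if the ink tin or the brayer is pushed more than 50 mm (distance of any of ink_tin, brayer from where it was at the start of the episode above 0.05 m).
Of block1, block2, block3 only 2 to 3 are there at a start; the rules pass over those that are not, and their reading is None.
At some moment in a run one of block1, block2, block3 may be knocked a few centimetres aside while the robot is not near it.
It also fails if it takes over 210 s, if anything falls off the work surface, if the arm or the gripper's body presses on something with over 40 N, if the wrist force passes 120 N, or if a joint passes its speed limit or range.

## Working session

There is one attempt and no reset: what is moved stays moved. The work goes in short steps, Python scripts to look and compute and a tool call to move; the robot and the scene stay as the last step left them, time stands still between calls to the robot, and variables do not carry over. Pictures are saved under pics/ and viewed, at most 14 in all, crops included, and the job is handed in when it is done.

Besides the shell and the picture viewer there is one more tool, called after ">>>" as a command line: name --pt "numbers of a row" for each row, then --argument value for the rest. jog_arm: Moves the arm, as the interface text tells. Its arguments: {"type":"object","properties":{"plan":{"type":"array"},"force":{"type":"number"}},"required":["plan"]}

```bash
mkdir -p pics; ls; cat > h.py <<'E'
import numpy as np, cv2
from rig import manip, cams
def cap(n,save=None):
    p,d=cams.capture(n); c=cams.get_calibration(n)
    if save: cv2.imwrite('pics/'+save+'.png',p[:,:,::-1])
    return p,d,c
def ray(c,u,v,z):
    R=np.array(c['R']);t=np.array(c['t']); o=-R.T@t
    d=R.T@np.array([(u-c['cx'])/c['fx'],(v-c['cy'])/c['fy'],1.])
    return o+d*(z-o[2])/d[2]
def cloud(d,c):
    v,u=np.mgrid[:d.shape[0],:d.shape[1]]
    P=np.stack([(u-c['cx'])/c['fx']*d,(v-c['cy'])/c['fy']*d,d],-1)
    return (P-np.array(c['t']))@np.array(c['R'])   # R^T (P-t)
def proj(c,X):
    q=np.array(c['R'])@np.array(X,float)+np.array(c['t']); return q[0]/q[2]*c['fx']+c['cx'],q[1]/q[2]*c['fy']+c['cy']
E
python3 - <<'E'
from h import *
for n in('top','scene'):
    p,d,c=cap(n,n+'0'); print(n,c['fx'],-np.array(c['R']).T@np.array(c['t']),np.array(c['R'])[2].round(2),(d>0).mean())
print(manip.sense())
E
```

```text
pics
top 374.26274940042737 [ 346.19783479  -70.76199334 1255.85473594] [ 0.17  0.01 -0.99] 0.99616796875
scene 368.4760699546956 [1185.54943054 -327.11227301 1110.9090916 ] [-0.51  0.21 -0.83] 0.995984375
{'time_s': 0.1, 'joint_positions': array([-1.43679432e+00,  4.87100783e-02,  9.77145048e-02,  1.62196935e+00,
       -7.63808054e-06,  1.44299644e+00]), 'dq': array([-1.01402509e-03, -7.42884331e-04,  5.38268956e-03, -2.13551922e-03,
        7.10758898e-04,  1.83230944e-05]), 'joint_efforts': array([ 3.39399958e-03, -3.39848757e+01,  3.20936930e+01,  1.58302265e-02,
       -2.63525562e-04,  3.57799465e-06]), 'eef_pos': array([ 135.79234256, -506.56225366,  230.19676472]), 'eef_rot': array([[ 9.65925214e-01,  2.58821161e-01, -2.97296252e-04],
       [ 2.58821192e-01, -9.65922862e-01,  2.14812940e-03],
       [ 2.68816098e-04, -2.15187892e-03, -9.99997649e-01]]), 'force': array([ 0.3556894 , -0.03198335,  0.66560761]), 'wrist_torque': array([ 0.0116532 ,  0.00184584, -0.00233136]), 'grasp_force': 0.0, 'opening': 85.6623626871345}
```

View pics/top0.png

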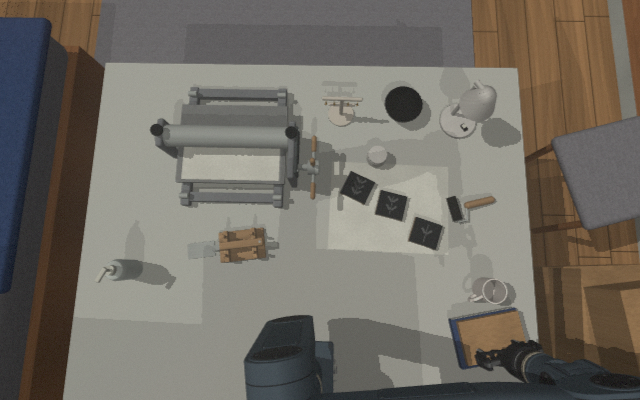

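View pics/scene0.png

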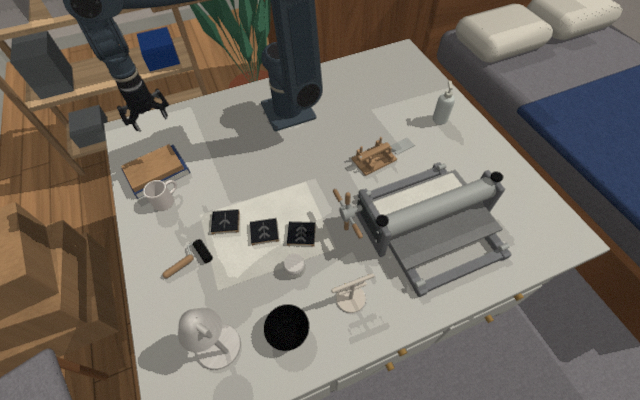

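```bash
cat >> h.py <<'E'
def blocks(p,d,c,zt=19,zr=(8,35),region=None,vmax=75):
    P=cloud(d,c); m=((p.max(2)<vmax)&(P[...,2]>zr[0])&(P[...,2]<zr[1])).astype(np.uint8)
    m=cv2.morphologyEx(m,cv2.MORPH_CLOSE,np.ones((5,5)))
    out=[]
    for k in cv2.findContours(m,cv2.RETR_EXTERNAL,cv2.CHAIN_APPROX_NONE)[0]:
        if cv2.contourArea(k)<250: continue
        W=np.array([ray(c,u,v,zt)[:2] for u,v in k[:,0]],np.float32)
        r=cv2.minAreaRect(W); out.append((np.round(r[0],1),np.round(r[1],1),round(r[2],1),float(np.median(P[...,2][m*(cv2.drawContours(np.zeros_like(m),[k],-1,1,-1))>0]))))
    return out
E
python3 - <<'E'
from h import *
for n in('top','scene'):
    p,d,c=cap(n); P=cloud(d,c)
    print(n)
    for b in blocks(p,d,c): print('dark',b)
    def comp(m,name,amin=15):
        k,l,s,ce=cv2.connectedComponentsWithStats(m.astype(np.uint8))
        for i in range(1,k):
            if s[i,4]>=amin:
                q=P[l==i]; r=cv2.minAreaRect(q[:,:2].astype(np.float32)); print(name,s[i,4],ce[i].round(0),'mean',q.mean(0).round(0),'rect',np.round(r[0],0),np.round(r[1],0),round(r[2],1),'z',q[:,2].min().round(),q[:,2].max().round())
    ws=(P[...,0]>150)&(P[...,0]<900)&(abs(P[...,1])<700)
    comp(ws&(P[...,2]>160)&(P[...,2]<180)&(p.max(2)<60),'knob')
    comp(ws&(P[...,2]>57)&(P[...,2]<64)&(p.min(2)>140),'card',100)
    comp(ws&(P[...,2]>53)&(P[...,2]<64),'bed',300)
    hsv=cv2.cvtColor(p,cv2.COLOR_RGB2HSV); br=(hsv[...,0]<22)&(hsv[...,1]>75)&(hsv[...,2]>70)
    comp(ws&br&(P[...,2]>8),'birch')
    comp(ws&br&(P[...,2]>45)&(P[...,2]<63),'handle')
    comp(ws&(P[...,2]>64)&(P[...,2]<78)&br,'pegs',2)
    comp(ws&(P[...,2]>140)&(P[...,2]<156),'rollertop',100)
E
```

```text
top
dark (array([ 22.4, -64.7]), array([149. ,  53.4]), 1.0, 11.380929454359265)
dark (array([ 444.9, -392.8]), array([90.7, 82.4]), 72.1, 18.00421695349301)
dark (array([ 536.1, -281.2]), array([89.9, 82.4]), 75.9, 18.017499123278373)
dark (array([ 594.6, -167.6]), array([91.2, 83.3]), 65.1, 18.134169211113303)
dark (array([ 887.8, -324.9]), array([106.2, 109.2]), 64.4, 16.51410380343741)
knob 110 [156. 129.] mean [734. 455. 171.] rect [735. 457.] [34. 33.] 57.4 z 162.0 176.0
knob 109 [291. 132.] mean [731.  45. 171.] rect [733.  45.] [38. 31.] 2.8 z 163.0 176.0
card 1993 [231. 167.] mean [647. 251.  60.] rect [648. 254.] [320.  84.] 89.6 z 57.0 64.0
bed 2073 [234. 115.] mean [828. 250.  59.] rect [829. 253.] [361.  75.] 89.6 z 53.0 64.0
bed 3649 [231. 165.] mean [654. 252.  60.] rect [655. 253.] [360. 121.] 89.7 z 53.0 64.0
bed 322 [240. 244.] mean [398. 206.  58.] rect [398. 206.] [ 24. 138.] 7.7 z 53.0 64.0
birch 59 [314. 143.] mean [706. -23. 144.] rect [541. -42.] [393.  14.] 6.5 z 118.0 1256.0
birch 23 [312. 161.] mean [632. -23. 212.] rect [632. -22.] [12. 11.] 52.8 z 193.0 2
[... 3223 characters left out ...]
1.6 z 65.0 77.0
pegs 2 [374. 148.] mean [392. 211.  66.] rect [392. 211.] [5. 0.] 102.4 z 64.0 68.0
pegs 9 [370. 152.] mean [404. 185.  65.] rect [405. 184.] [11. 16.] 62.9 z 65.0 67.0
pegs 3 [359. 156.] mean [404. 142.  65.] rect [404. 142.] [2. 9.] 41.3 z 64.0 65.0
pegs 2 [370. 156.] mean [429. 175.  76.] rect [429. 175.] [4. 0.] -141.9 z 75.0 77.0
pegs 2 [362. 158.] mean [420. 143.  67.] rect [420. 143.] [4. 0.] -111.2 z 64.0 70.0
pegs 6 [370. 158.] mean [433. 171.  68.] rect [434. 171.] [8. 4.] 56.0 z 65.0 70.0
pegs 6 [346. 222.] mean [645. -25.  66.] rect [644. -25.] [7. 4.] 59.0 z 65.0 70.0
rollertop 2295 [429. 203.] mean [727. 222. 149.] rect [687. 252.] [457. 183.] 89.7 z 140.0 156.0
```

>>> jog_arm --pt "0 0 -3 -0.144 -1" --pt "0 0 -3 -0.144 -1" --pt "0 0 -3 -0.144 -1" --pt "0 0 -3 -0.144 -1" --pt "0 0 -3 -0.144 -1" --pt "0 0 -3 -0.144 -1" --pt "0 0 0 -0.144 -1" --pt "0 0 0 -0.144 -1" --pt "0 0 0 -0.144 -1" --pt "0 0 0 -0.144 -1" --force 40

```text
time_s: 1.2
eef_pos: [135.8, -507.0, 249.0]
eef_rot: [[-0.137, 0.991, -0.0], [0.991, 0.137, 0.001], [0.001, -0.0, -1.0]]
force: [-0.6, -0.3, -0.2]
opening: -0.1
grasp_force: 0.0
```

>>> jog_arm --pt "0 0 0 -0.144 -1" --pt "0 0 0 -0.144 -1" --pt "0 0 0 -0.144 -1" --pt "0 0 0 -0.144 -1" --pt "0 0 0 -0.144 -1" --pt "0 0 0 -0.144 -1" --pt "0 0 0 -0.144 -1" --pt "0 0 0 -0.144 -1" --pt "0 0 0 -0.144 -1" --pt "0 0 0 -0.144 -1"

```text
time_s: 2.2
eef_pos: [135.9, -506.9, 248.9]
eef_rot: [[-1.0, -0.006, -0.0], [-0.006, 1.0, 0.001], [0.0, 0.001, -1.0]]
force: [-0.8, -0.4, -0.2]
opening: -0.1
grasp_force: 0.0
```

```bash
python3 - <<'E'
from h import *
s=manip.sense();print(s['eef_pos'],s['eef_rot'].round(3),s['opening'],s['time_s'])
p,d,c=cap('top');P=cloud(d,c)
m=(P[...,0]>640)&(P[...,0]<950)&(P[...,1]>-230)&(P[...,1]<-60)&(P[...,2]>20)&(P[...,2]<400)
print(P[m].min(0),P[m].max(0))
E
```

```text
[ 135.86576366 -506.94929249  248.94754884] [[-1.    -0.006 -0.   ]
 [-0.006  1.     0.001]
 [ 0.     0.001 -1.   ]] -0.11627354726203043 2.2
[ 641.70694421 -229.88014166   20.19057711] [868.21738506 -62.30777909 139.15180045]
```

>>> jog_arm --pt "-30 30 0 0 -1" --pt "-40 40 0 0 -1" --pt "-40 40 0 0 -1" --pt "-40 40 0 0 -1" --pt "-40 40 0 0 -1" --pt "-40 40 0 0 -1" --pt "-40 40 0 0 -1" --pt "-40 35 0 0 -1" --pt "-40 35 0 0 -1" --pt "-40 35 0 0 -1" --pt "-40 35 0 0 -1" --pt "-40 35 0 0 -1"

```text
time_s: 3.45
eef_pos: [567.3, -98.5, 249.2]
eef_rot: [[-1.0, 0.002, 0.0], [0.002, 1.0, -0.0], [-0.0, -0.0, -1.0]]
force: [0.2, -0.4, 1.5]
opening: 0.2
grasp_force: 0.0
```

>>> jog_arm --pt "-40 30 0 0 -1" --pt "-19 2 0 0 -1" --pt "0 0 0 0 -1"

```text
time_s: 3.75
eef_pos: [626.8, -66.7, 247.1]
eef_rot: [[-1.0, -0.001, -0.002], [-0.001, 1.0, 0.0], [0.002, 0.0, -1.0]]
force: [0.5, -0.1, -1.0]
opening: 0.1
grasp_force: 0.0
```

>>> jog_arm --pt "-20 18 0 0 -1" --pt "-20 19 0 0 -1" --pt "0 0 0 0 -1"

```text
time_s: 4.05
eef_pos: [665.6, -29.8, 247.9]
eef_rot: [[-1.0, -0.0, -0.002], [-0.0, 1.0, 0.001], [0.002, 0.001, -1.0]]
force: [-0.1, -0.5, -0.7]
opening: -0.3
grasp_force: 0.0
```

>>> jog_arm --pt "0 0 30 0 -1" --pt "0 0 30 0 -1" --pt "0 0 28 0 -1" --pt "0 0 0 0 -1" --pt "15 0 0 0 -1" --pt "15 0 0 0 -1" --pt "15 0 0 0 -1" --pt "12 0 0 0 -1" --pt "12 0 6 0 -1" --pt "12 0 6 0 -1" --pt "2 0 0 0 -1" --pt "0 0 0 0 -1"

```text
time_s: 5.25
eef_pos: [582.3, -32.4, 151.6]
eef_rot: [[-1.0, 0.001, 0.003], [0.001, 1.0, -0.002], [-0.003, -0.002, -1.0]]
force: [-0.4, -2.1, 1.1]
opening: -0.1
grasp_force: 1.1
```

```bash
python3 - <<'E'
from h import *
p,d,c=cap('scene','w1');cv2.imwrite('pics/w1.png',cv2.resize(p[60:260,280:560,::-1],None,fx=2.5,fy=2.5))
E
```

```text
(no output)
```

View pics/w1.png

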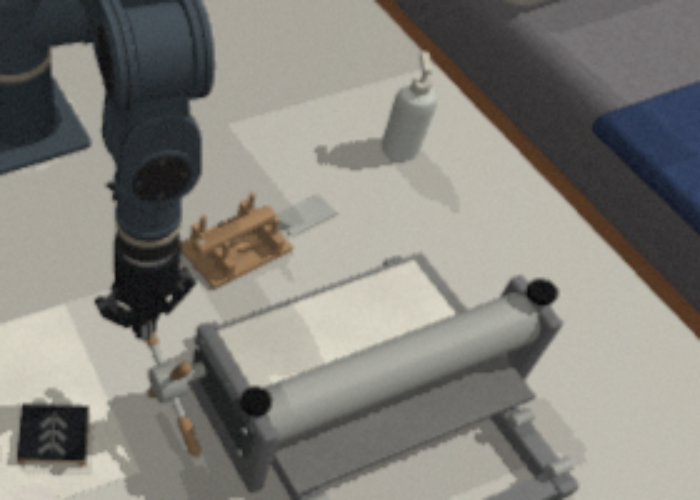

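>>> jog_arm --pt "-4 0 -30 0 -1" --pt "0 0 -35 0 -1" --pt "0 0 -25 0 -1" --pt "-30 1 -5 0 -1" --pt "-30 0 0 0 -1" --pt "-30 1 0 0 -1" --pt "-25 0 0 0 -1" --pt "0 0 0 0 -1"

```text
time_s: 6.1
eef_pos: [703.3, -28.8, 239.9]
eef_rot: [[-1.0, -0.0, -0.004], [-0.0, 1.0, 0.002], [0.004, 0.002, -1.0]]
force: [0.4, 0.5, -0.3]
opening: -0.2
grasp_force: 0.0
```

>>> jog_arm --pt "0 0 30 0 -1" --pt "0 0 30 0 -1" --pt "0 0 25 0 -1" --pt "0 0 0 0 -1" --pt "10 0 0 0 -1" --pt "10 0 0 0 -1" --pt "10 0 0 0 -1" --pt "6 0 0 0 -1" --pt "3 0 0 0 -1" --pt "0 0 0 0 -1"

```text
time_s: 7.1
eef_pos: [662.2, -29.3, 160.6]
eef_rot: [[-1.0, -0.0, 0.001], [-0.0, 1.0, -0.0], [-0.001, -0.0, -1.0]]
force: [0.3, -0.6, 0.3]
opening: 0.0
grasp_force: 0.0
```

>>> jog_arm --pt "3 0 0 0 -1" --pt "2 0 0 0 -1" --pt "2 0 0 0 -1" --pt "0 0 0 0 -1"

```text
time_s: 7.5
eef_pos: [659.1, -29.1, 160.0]
eef_rot: [[-1.0, -0.0, 0.009], [-0.0, 1.0, 0.001], [-0.009, 0.001, -1.0]]
force: [10.7, -0.0, -0.9]
opening: -0.2
grasp_force: 0.0
```

```bash
cat >> h.py <<'E'
def bed():
    p,d,c=cap('scene'); P=cloud(d,c)
    m=(abs(P[...,2]-61)<4)&(P[...,0]>760)&(P[...,0]<960)&(P[...,1]>90)&(P[...,1]<420)
    p,d,c=cap('top'); Q=cloud(d,c); n=(abs(Q[...,2]-60)<4)&(Q[...,0]>490)&(Q[...,0]<700)&(Q[...,1]>90)&(Q[...,1]<420)
    return np.percentile(P[m][:,0],[1,99]),np.percentile(Q[n],[1,99],axis=0).T.round(1)
E
python3 -c "
from h import *
print(bed())"
```

```text
(array([760.45316106, 803.06879996]), array([[535.2, 698. ],
       [142.1, 416.9],
       [ 56.2,  63.8]]))
```

>>> jog_arm --pt "-6 0 0 0 -1" --pt "0 0 -35 0 -1" --pt "0 0 -35 0 -1" --pt "0 0 -25 0 -1" --pt "40 35 0 0 -1" --pt "40 35 0 0 -1" --pt "40 35 0 0 -1" --pt "40 35 0 0 -1" --pt "40 35 0 0 -1" --pt "40 35 0 0 -1" --pt "25 28 0 0 1" --pt "0 0 0 0 1"

```text
time_s: 8.8
eef_pos: [406.6, 198.6, 254.6]
eef_rot: [[-1.0, -0.006, -0.002], [-0.006, 1.0, 0.001], [0.002, 0.001, -1.0]]
force: [0.2, -0.8, 0.4]
opening: 28.4
grasp_force: 0.0
```

>>> jog_arm --pt "0 0 5 -0.1415 1" --pt "0 0 10 -0.1415 1" --pt "0 0 10 -0.1415 1" --pt "0 0 10 -0.1415 1" --pt "0 0 10 -0.1415 1" --pt "0 0 10 -0.1415 1" --pt "0 0 10 -0.1415 1" --pt "0 0 10 -0.1415 1" --pt "0 0 10 -0.1415 1" --pt "0 0 10 -0.1415 1" --pt "0 0 5 -0.1415 1" --pt "0 0 0 -0.1415 1"

```text
time_s: 10.0
eef_pos: [409.5, 195.0, 152.6]
eef_rot: [[0.132, -0.991, -0.004], [-0.991, -0.132, -0.002], [0.001, 0.004, -1.0]]
force: [0.3, 0.1, -0.3]
opening: 85.2
grasp_force: 0.0
```

```bash
cat >> h.py <<'E'
def to(x,y,z,H=None):
    "tool-axis shift from the present pose to TCP x,y,z; roll to heading H (deg) of tool x"
    s=manip.sense(); R=s['eef_rot']; h=np.degrees(np.arctan2(R[1,0],R[0,0]))
    d=R.T@(np.array([x,y,z])-s['eef_pos'])
    r=0 if H is None else -np.radians((H-h+180)%360-180)
    print('pos',s['eef_pos'].round(1),'H',round(h,2),'shift',d.round(1),'roll',round(r,3),'t',s['time_s'],'j6',round(s['joint_positions'][5],2),'open',s['opening'].round(1))
E
python3 -c "
from h import *
to(396.3,214,31,-82.7)"
```

```text
Traceback (most recent call last):
  File "h.py", line 36, in to
    print('pos',s['eef_pos'].round(1),'H',round(h,2),'shift',d.round(1),'roll',round(r,3),'t',s['time_s'],'j6',round(s['joint_positions'][5],2),'open',s['opening'].round(1))
                                                                                                                                                       ^^^^^^^^^^^^^^^^^^
AttributeError: 'float' object has no attribute 'round'
```

>>> jog_arm --pt "-20 10.6 0 0.005 1" --pt "0 0 35 0 1" --pt "0 0 35 0 1" --pt "0 0 30 0 1" --pt "0 0 21 0 1" --pt "0 0 0 0 1" --pt "0 0 0 0 1"

```text
time_s: 10.7
eef_pos: [397.0, 214.1, 33.1]
eef_rot: [[0.121, -0.993, -0.002], [-0.993, -0.121, -0.001], [0.001, 0.002, -1.0]]
force: [-0.0, 0.1, 0.6]
opening: 85.2
grasp_force: 0.0
```

>>> jog_arm --pt "0 0 0 0 -1" --pt "0 0 0 0 -1" --pt "0 0 0 0 -1" --pt "0 0 0 0 -1" --pt "0 0 0 0 -1" --pt "0 0 0 0 -1" --force 120

```text
time_s: 11.3
eef_pos: [398.0, 215.1, 34.5]
eef_rot: [[0.122, -0.992, 0.002], [-0.993, -0.122, 0.001], [-0.0, -0.002, -1.0]]
force: [-0.7, 0.0, 5.1]
opening: 21.9
grasp_force: 118.2
```

```bash
sed -i "s/s\['opening'\].round(1)/round(s['opening'],1)/" h.py
python3 - <<'E'
from h import *
to(396.3,214,31,-82.7)
p,d,c=cap('top');cv2.imwrite('pics/g1.png',cv2.resize(p[180:310,150:350,::-1],None,fx=3,fy=3))
E
```

```text
pos [398.  215.1  34.5] H -82.98 shift [0.9 1.9 3.5] roll -0.005 t 11.3 j6 -1.35 open 21.9
```

View pics/g1.png

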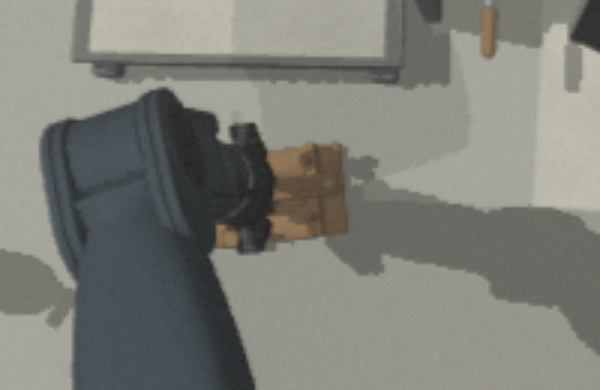

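>>> jog_arm --pt "0 0 -10 0 -1" --pt "0 0 -20 0 -1" --pt "0 0 -35 0 -1" --pt "0 0 -35 0 -1" --pt "0 0 -30 0 -1" --pt "0 0 0 0 -1" --pt "0 0 0 0 -1"

```text
time_s: 12.05
eef_pos: [397.3, 214.8, 163.5]
eef_rot: [[0.122, -0.993, 0.001], [-0.993, -0.122, 0.0], [-0.0, -0.001, -1.0]]
force: [-0.0, 0.6, -2.2]
opening: 22.2
grasp_force: 117.7
```

```bash
python3 - <<'E'
from h import *
s=manip.sense();print(s['eef_pos'],s['force'])
for n in('scene','top'):
    p,d,c=cap(n);P=cloud(d,c)
    m=(P[...,1]>295)&(P[...,1]<420)&(P[...,0]>330)&(P[...,0]<430)&(P[...,2]>70)&(P[...,2]<170)
    q=P[m]; q=q[q[:,1]>np.percentile(q[:,1],98)-80] 
    r=cv2.minAreaRect(q[:,:2].astype(np.float32)); A=np.c_[q[:,:2],np.ones(len(q))]; print(n,len(q),r,np.linalg.lstsq(A,q[:,2],rcond=None)[0],q[:,2].mean(),q.max(0))
E
```

```text
[397.34639716 214.78731673 163.52131975] [-0.04157795  0.61958245 -2.24645073]
scene 218 ((377.71978759765625, 354.7372131347656), (52.59815979003906, 83.45548248291016), 6.05816125869751) [1.49773076e-02 1.59965638e-03 1.27801325e+02] 134.03607799499795 [407.86661279 395.65379594 138.67183613]Traceback (most recent call last):
  File "<stdin>", line 6, in <module>
    return _quantile_unchecked(
        a, q, axis, out, overwrite_input, method, keepdims, weights)
    return _ureduce(a,
                    func=_quantile_ureduce_func,
    ...<5 lines>...
                    overwrite_input=overwrite_input,
                    method=method)
    r = func(a, **kwargs)
    result = _quantile(arr,
                       quantiles=q,
    ...<2 lines>...
                       out=out,
                       weights=wgt)
    slices_having_nans = np.isnan(arr[-1, ...])
                                  ~~~^^^^^^^^^
IndexError: index -1 is out of bounds for axis 0 with size 0
```

>>> jog_arm --pt "0 0 0 0.142 -1" --pt "0 0 0 0.142 -1" --pt "0 0 0 0.142 -1" --pt "0 0 0 0.142 -1" --pt "0 0 0 0.142 -1" --pt "0 0 0 0.142 -1" --pt "0 0 0 0.142 -1" --pt "0 0 0 0.142 -1" --pt "0 0 0 0.142 -1" --pt "0 0 0 0.142 -1" --pt "0 0 0 0.142 -1" --pt "0 0 0 0.142 -1"

```text
time_s: 13.35
eef_pos: [395.6, 214.3, 160.7]
eef_rot: [[-1.0, 0.017, -0.005], [0.017, 1.0, -0.001], [0.005, -0.002, -1.0]]
force: [-0.3, -0.5, -2.4]
opening: 22.1
grasp_force: 117.7
```

>>> jog_arm --pt "0 0 0 0.142 -1" --pt "0 0 0 0.142 -1" --pt "0 0 0 0.142 -1" --pt "0 0 0 0 -1"

```text
time_s: 13.75
eef_pos: [395.7, 214.3, 161.0]
eef_rot: [[-0.906, 0.423, -0.004], [0.423, 0.906, -0.001], [0.003, -0.003, -1.0]]
force: [0.7, -0.7, -1.7]
opening: 21.6
grasp_force: 117.5
```

```bash
python3 - <<'E'
from h import *
p,d,c=cap('top')
for b in blocks(p,d,c): print(b)
p,d,c=cap('scene')
for b in blocks(p,d,c): print(b)
to(381,-69,80,155.1)
E
```

```text
(array([ 23.6, -43.6]), array([173.4,  86.1]), 56.5, 12.00552674252538)
(array([ 445.2, -392.9]), array([90.5, 82. ]), 71.8, 17.84602721142484)
(array([ 536.2, -281.2]), array([89.9, 82.2]), 76.0, 18.154640247460655)
(array([ 594.9, -168.5]), array([89.1, 82.4]), 64.5, 18.038717650895663)
(array([ 888.3, -326.1]), array([108.3, 107.8]), 89.3, 16.43763199913418)
(array([ 873.3, -321.2]), array([108.2, 105.3]), 66.8, 16.854886771790966)
(array([ 594. , -168.3]), array([90.9, 81. ]), 66.6, 21.10051603000013)
(array([ 536.4, -282. ]), array([89.2, 81.7]), 76.3, 21.082233502925895)
(array([ 445.4, -393.6]), array([90.6, 81.8]), 72.0, 21.102538409232082)
(array([ 1.6, -3.9]), array([184.2, 212.8]), 89.2, 14.96296363909076)
(array([ -935.4, -1036.1]), array([178.1, 249.6]), 89.4, 26.807320794129915)
pos [396.2 214.4 161.7] H 155.14 shift [-105.6 -263.4   82. ] roll 0.001 t 13.85 j6 0.78 open 21.5
```

>>> jog_arm --pt "0 -20 0 0 -1" --pt "0 -35 0 0 -1" --pt "0 -40 0 0 -1" --pt "0 -40 0 0 -1" --pt "0 -40 0 0 -1" --pt "0 -40 0 0 -1" --pt "0 -30 10 0 -1" --pt "0 -18 20 0 -1" --pt "-20 0 25 0 -1" --pt "-30 0 25 0 -1" --pt "-20 0 2 0 -1" --pt "0 0 0 0 -1"

```text
time_s: 15.05
eef_pos: [349.7, -53.7, 79.8]
eef_rot: [[-0.907, 0.422, -0.002], [0.422, 0.907, 0.001], [0.002, -0.0, -1.0]]
force: [0.5, 0.7, -1.7]
opening: 22.1
grasp_force: 117.9
```

```bash
python3 - <<'E'
from h import *
to(381,-69,37.5,155.3)
p,d,c=cap('top')
for b in blocks(p,d,c): print(b)
cv2.imwrite('pics/a1.png',cv2.resize(p[130:330,200:500,::-1],None,fx=2.6,fy=2.6))
E
```

```text
pos [349.7 -53.7  79.8] H 155.04 shift [-34.9  -0.6  42.2] roll -0.005 t 15.05 j6 0.09 open 22.1
(array([ 31. , -58.2]), array([131.7,  65.6]), 0.8, 11.323484036837353)
(array([ 445. , -392.7]), array([91. , 82.4]), 72.1, 18.003164961670358)
(array([ 536.1, -281.2]), array([89.9, 82.4]), 75.9, 18.05535100197373)
(array([ 594.2, -168.1]), array([89.1, 83.9]), 64.5, 18.085036834479034)
(array([ 887.8, -325.1]), array([110.3, 106.1]), 43.4, 16.237234925903707)
```

View pics/a1.png

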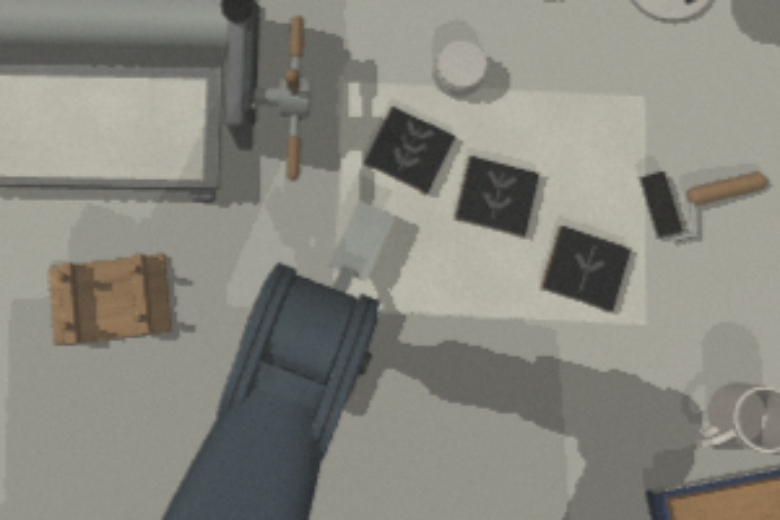

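>>> jog_arm --pt "0 0 25 -0.005 -1" --pt "0 0 17 0 -1" --pt "0 0 0 0 -1" --pt "-15 -0.6 0 0 -1" --pt "-20 0 0 0 -1" --pt "-20 0 0 0 -1"

```text
time_s: 15.7
eef_pos: [399.9, -76.9, 40.8]
eef_rot: [[-0.909, 0.417, 0.002], [0.417, 0.909, -0.001], [-0.002, 0.0, -1.0]]
force: [-0.9, -0.1, -1.6]
opening: 21.8
grasp_force: 117.9
```

>>> jog_arm --pt "-15 0 0 0 -1" --pt "-15 0 0 0 -1" --pt "-15 0 0 0 -1" --pt "-15 0 0 0 -1" --pt "-12 0 0 0 -1" --pt "-5 0 0 0 -1" --pt "0 0 0 0 -1"

```text
time_s: 16.4
eef_pos: [469.6, -109.1, 40.4]
eef_rot: [[-0.908, 0.418, 0.001], [0.418, 0.908, -0.0], [-0.001, 0.0, -1.0]]
force: [-0.1, -0.0, -1.6]
opening: 22.0
grasp_force: 117.9
```

```bash
python3 - <<'E'
from h import *
to(472,-111,37.5,155.3)
print(manip.sense()['force'])
p,d,c=cap('top')
for b in blocks(p,d,c): print(b)
E
```

```text
pos [ 469.6 -109.1   40.4] H 155.3 shift [-3.  -0.7  2.9] roll -0.0 t 16.4 j6 0.06 open 22.0
[-0.09584531 -0.03293401 -1.57349153]
(array([ 29.7, -66.1]), array([134.6,  49.9]), 0.8, 11.153535883151704)
(array([ 109.1, -478.6]), array([ 64.1, 153.6]), 77.9, 27.525814415300587)
(array([ 445.1, -392.2]), array([91.9, 83. ]), 71.6, 18.07740371473189)
(array([ 536.1, -281.2]), array([89.9, 82.4]), 75.9, 18.01950842735301)
(array([ 612.7, -176.9]), array([89.2, 45.1]), 64.8, 18.63730885670279)
(array([ 886.7, -324.5]), array([106.6, 109.1]), 28.2, 16.242690337074265)
```

>>> jog_arm --pt "-2 0 0 0 -1" --pt "0 0 -5 0 -1" --pt "0 0 -8 0 -1" --pt "0 0 -12 0 -1" --pt "0 0 -20 0 -1" --pt "0 0 -25 0 -1" --pt "0 0 -25 0 -1" --pt "0 0 -20 0 -1" --pt "0 0 -10 0 -1" --pt "0 0 0 0 -1"

```text
time_s: 17.45
eef_pos: [472.1, -110.3, 166.8]
eef_rot: [[-0.908, 0.418, 0.004], [0.418, 0.908, -0.002], [-0.004, 0.0, -1.0]]
force: [-0.3, 0.0, -3.0]
opening: 22.2
grasp_force: 117.8
```

```bash
python3 - <<'E'
from h import *
to(472,-111,37.5,180)
print(manip.sense()['force'])
p,d,c=cap('scene')
for b in blocks(p,d,c,zt=146,zr=(100,180)): print(b)
cv2.imwrite('pics/l1.png',cv2.resize(p[110:290,220:420,::-1],None,fx=3,fy=3))
E
```

```text
pos [ 472.1 -110.3  166.8] H 155.26 shift [  0.3  -0.7 129.3] roll -0.432 t 17.45 j6 0.06 open 22.2
[-0.3162781   0.04648292 -2.98952514]
(array([ 599.7, -170.5]), array([89.4, 83.2]), 64.5, 145.44173362441126)
(array([694.9,  42.6]), array([197.2,  63.9]), 0.6, 145.33894722409627)
(array([-550.6,   13.7]), array([185.1, 241. ]), 4.6, 134.15173757777364)
```

View pics/l1.png

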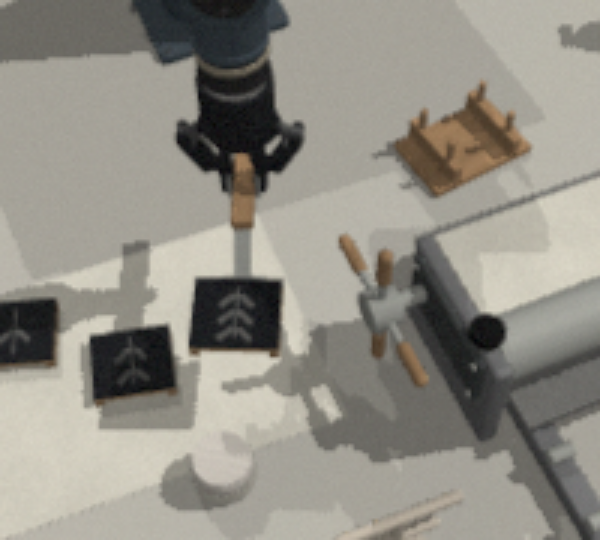

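>>> jog_arm --pt "3 0 0 -0.03 -1" --pt "6 0 0 -0.06 -1" --pt "8 0 0 -0.06 -1" --pt "8 0 0 -0.06 -1" --pt "8 0 0 -0.06 -1" --pt "8 0 0 -0.06 -1" --pt "8 0 0 -0.06 -1" --pt "14 0 0 -0.042 -1" --pt "20 0 0 0 -1" --pt "20 0 0 0 -1" --pt "12 6 0 0 -1" --pt "5 12 0 0 -1"

```text
time_s: 18.7
eef_pos: [350.7, -78.5, 162.7]
eef_rot: [[-1.0, 0.001, -0.003], [0.001, 1.0, 0.001], [0.003, 0.001, -1.0]]
force: [-0.9, 0.4, -2.1]
opening: 21.7
grasp_force: 117.7
```

>>> jog_arm --pt "0 20 0 0 -1" --pt "0 28 0 0 -1" --pt "0 34 0 0 -1" --pt "0 36 0 0 -1" --pt "0 36 0 0 -1" --pt "0 36 0 0 -1" --pt "0 36 0 0 -1" --pt "0 36 0 0 -1" --pt "0 36 0 0 -1" --pt "0 36 0 0 -1" --pt "0 30 0 0 -1" --pt "0 22 0 0 -1"

```text
time_s: 19.9
eef_pos: [351.1, 309.8, 163.0]
eef_rot: [[-1.0, -0.004, -0.002], [-0.004, 1.0, 0.0], [0.002, 0.0, -1.0]]
force: [0.5, -0.7, -3.0]
opening: 22.3
grasp_force: 117.8
```

>>> jog_arm --pt "0 16 0 0 -1" --pt "0 8 0 0 -1" --pt "0 0 0 0 -1"

```text
time_s: 20.2
eef_pos: [352.1, 331.7, 163.8]
eef_rot: [[-1.0, -0.002, -0.001], [-0.002, 1.0, -0.001], [0.001, -0.001, -1.0]]
force: [-0.1, -0.0, -2.7]
opening: 21.7
grasp_force: 118.0
```

```bash
python3 - <<'E'
from h import *
to(414,365,150,180)
for n in('scene','top'):
    p,d,c=cap(n)
    for b in blocks(p,d,c,zt=143,zr=(90,180)): print(b)
E
```

```text
pos [352.1 331.7 163.8] H -179.91 shift [-61.9  33.3  13.7] roll 0.002 t 20.2 j6 0.62 open 21.7
(array([697.6,  42.5]), array([ 67.2, 199. ]), 89.7, 142.80552566294574)
(array([492.8, 323.7]), array([97.7, 83.8]), 89.5, 142.00721235414596)
(array([60.6, -5. ]), array([113.4, 135.3]), 3.8, 130.62538356077727)
(array([-547.1,   14. ]), array([203.2, 244.6]), 4.6, 125.38212481199655)
(array([-660.1, -172.2]), array([141.6, 211.8]), 74.2, 127.18416503343425)
(array([490.8, 325.4]), array([81.8, 94.8]), 0.9, 139.37921496026703)
```

>>> jog_arm --pt "-8 6 0 0 -1" --pt "-15 12 0 0 -1" --pt "-18 12 5 0 -1" --pt "-12 7 15 0 -1" --pt "-5 2 15 0 -1" --pt "0 0 12 0 -1" --pt "0 0 8 0 -1" --pt "0 0 6 0 -1" --pt "0 0 4 0 -1" --pt "0 0 2 0 -1" --pt "0 0 0 0 -1"

```text
time_s: 21.4
eef_pos: [410.8, 370.3, 97.9]
eef_rot: [[-1.0, -0.0, 0.001], [-0.0, 1.0, 0.001], [-0.001, 0.001, -1.0]]
force: [-1.2, 0.2, -2.4]
opening: 22.3
grasp_force: 118.0
```

```bash
python3 - <<'E'
from h import *
to(410,371,97,180); print(manip.sense()['force'])
for n in('scene','top'):
    p,d,c=cap(n)
    for b in blocks(p,d,c,zt=79,zr=(65,100)): print(b)
E
```

```text
pos [410.8 370.3  97.9] H -179.98 shift [0.8 0.7 0.9] roll 0.0 t 21.4 j6 0.61 open 22.3
[-1.15555648  0.15247605 -2.35904029]
(array([548.1, 364.5]), array([100.3,  83.2]), 89.4, 81.8131816966725)
(array([548.5, 365.2]), array([94.6, 83.4]), 87.7, 78.64031599149145)
```

>>> jog_arm --pt "10 -4 0 0 -1" --pt "18 -2 0 0 -1" --pt "18 0 0 0 -1" --pt "12 0 0 0 -1" --pt "2 0 0 0 -1" --pt "0 0 0 0 -1"

```text
time_s: 22.1
eef_pos: [350.5, 364.3, 97.7]
eef_rot: [[-1.0, -0.001, 0.001], [-0.001, 1.0, 0.0], [-0.001, 0.0, -1.0]]
force: [0.8, 0.9, -1.3]
opening: 22.0
grasp_force: 118.0
```

```bash
python3 - <<'E'
from h import *
to(351,365,101.5,180); print(manip.sense()['force'])
for n in('scene','top'):
    p,d,c=cap(n)
    for b in blocks(p,d,c,zt=79,zr=(65,100)): print(b)
E
```

```text
pos [350.5 364.3  97.7] H -179.95 shift [-0.5  0.7 -3.8] roll 0.001 t 22.1 j6 0.67 open 22.0
[ 0.76108227  0.86652041 -1.33142483]
(array([548.1, 364.2]), array([100.9,  83.2]), 89.4, 81.29474464441637)
(array([548.8, 364.9]), array([84.3, 94.5]), 0.0, 78.59990118105354)
```

>>> jog_arm --pt "0 0 -4 0 -1" --pt "-1 0 -5 0 -1" --pt "-1 0 -5 0 -1" --pt "-1.5 0 -5 0 -1" --pt "-2 0 -5 0 -1" --pt "-2 0 -5 0 -1" --pt "-2.5 0 -5 0 -1" --pt "-3 0 -4.5 0 -1" --pt "-3.5 0 -4 0 -1" --pt "-4 0 -4 0 -1" --pt "0 0 0 0 -1"

```text
time_s: 23.3
eef_pos: [372.2, 364.4, 144.7]
eef_rot: [[-1.0, 0.0, 0.002], [0.0, 1.0, 0.001], [-0.002, 0.001, -1.0]]
force: [-0.5, 1.0, -1.9]
opening: 21.7
grasp_force: 118.0
```

```bash
python3 - <<'E'
from h import *
to(351,365,101.5,180); print(manip.sense()['force'])
p,d,c=cap('scene'); p2,_,_=cap('top')
cv2.imwrite('pics/f1.png',np.hstack([cv2.resize(p[90:250,330:530,::-1],None,fx=2,fy=2),cv2.resize(p2[130:290,100:300,::-1],None,fx=2,fy=2)]))
E
```

```text
pos [372.2 364.4 144.7] H 179.98 shift [21.2  0.5 43.2] roll -0.0 t 23.3 j6 0.65 open 21.7
[-0.52788782  1.00940223 -1.91863673]
```

View pics/f1.png

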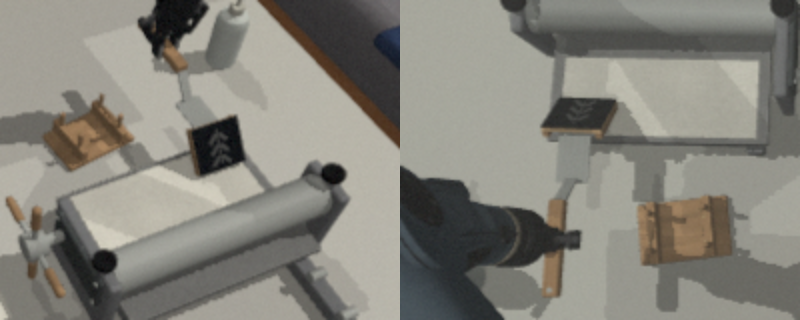

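>>> jog_arm --pt "-4.5 0 -3.5 0 -1" --pt "-4.5 0 -3.2 0 -1" --pt "-5 0 -3.2 0 -1" --pt "-5.3 0 -2.3 0 -1" --pt "-5.5 0 -2 0 -1" --pt "-5.5 0 -1.8 0 -1" --pt "-6 0 -0.8 0 -1" --pt "-6 0 -0.5 0 -1" --pt "-6 0 -0.4 0 -1" --pt "0 0 0 0 -1"

```text
time_s: 24.4
eef_pos: [420.3, 364.1, 161.4]
eef_rot: [[-1.0, 0.001, 0.0], [0.001, 1.0, -0.0], [-0.0, -0.0, -1.0]]
force: [-0.1, 0.9, -1.5]
opening: 22.1
grasp_force: 118.0
```

```bash
cat >> h.py <<'E'
def standing(y0,y1):
    "points above the bed between y0,y1 in front of the roller: extents of a standing block"
    for n in('scene','top'):
        p,d,c=cap(n);P=cloud(d,c); m=(P[...,1]>y0)&(P[...,1]<y1)&(P[...,0]>500)&(P[...,0]<690)&(P[...,2]>66)&(P[...,2]<200)
        q=P[m]; top=q[q[:,2]>q[:,2].max()-12]
        print(n,'zmax',np.percentile(q[:,2],99).round(),'x',np.percentile(q[:,0],[1,99]).round(),'top x',np.percentile(top[:,0],[2,98]).round(),'y',np.percentile(q[:,1],[1,99]).round())
E
python3 - <<'E'
from h import *
to(351,365,101.5,180); print(manip.sense()['force'])
standing(300,440)
E
```

```text
pos [420.3 364.1 161.4] H 179.97 shift [69.3  0.9 59.9] roll -0.001 t 24.4 j6 0.59 open 22.1
[-0.07877354  0.873958   -1.50531096]
scene zmax 148.0 x [504. 671.] top x [500. 506.] y [310. 412.]
top zmax 141.0 x [507. 688.] top x [501. 510.] y [320. 411.]
```

>>> jog_arm --pt "-5 0 0 0 -1" --pt "-5 0 0 0 -1" --pt "-5 0 0 0 -1" --pt "-5 0 0 0 -1" --pt "-5 0 0 0 -1" --pt "-4 0 0 0 -1" --pt "0 0 0 0 -1" --pt "0 0 0 0 -1" --pt "0 0 0 0 -1"

```text
time_s: 25.4
eef_pos: [448.2, 364.2, 161.5]
eef_rot: [[-1.0, -0.0, -0.0], [-0.0, 1.0, -0.0], [0.0, -0.0, -1.0]]
force: [-0.0, -0.7, -1.9]
opening: 22.0
grasp_force: 118.0
```

```bash
python3 - <<'E'
from h import *
to(351,365,101.5,180); print(manip.sense()['force'])
p,d,c=cap('scene'); p2,_,_=cap('top')
cv2.imwrite('pics/f2.png',np.hstack([cv2.resize(p[90:250,330:530,::-1],None,fx=2,fy=2),cv2.resize(p2[130:290,100:300,::-1],None,fx=2,fy=2)]))
E
```

```text
pos [448.2 364.2 161.5] H -179.98 shift [97.2  0.9 60. ] roll 0.0 t 25.4 j6 0.57 open 22.0
[-0.01586743 -0.65321923 -1.89510049]
```

View pics/f2.png

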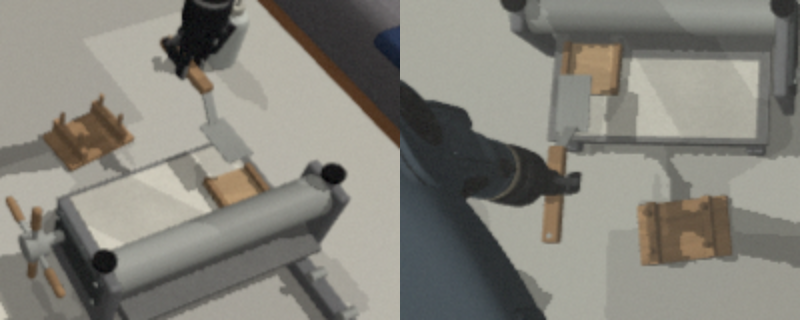

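>>> jog_arm --pt "20 0 0 0 -1" --pt "40 0 0 0 -1" --pt "40 0 0 0 -1" --pt "30 -20 0 0 -1" --pt "5 -40 0 0 -1" --pt "0 -42 0 0 -1" --pt "0 -42 0 0 -1" --pt "0 -42 0 0 -1" --pt "0 -42 0 0 -1" --pt "0 -42 0 0 -1" --pt "0 -42 0 0 -1" --pt "0 -42 0 0 -1"

```text
time_s: 26.7
eef_pos: [313.2, 8.7, 161.9]
eef_rot: [[-1.0, -0.001, 0.002], [-0.001, 1.0, -0.0], [-0.002, -0.0, -1.0]]
force: [0.8, -0.5, -1.5]
opening: 21.7
grasp_force: 118.0
```

>>> jog_arm --pt "0 -42 0 0.05 -1" --pt "0 -42 0 0.1 -1" --pt "0 -42 0 0.096 -1" --pt "0 -30 0 0 -1" --pt "0 0 0 0 -1"

```text
time_s: 27.2
eef_pos: [297.0, -147.6, 161.7]
eef_rot: [[-0.968, 0.25, 0.0], [0.25, 0.968, -0.002], [-0.001, -0.002, -1.0]]
force: [0.2, -0.1, -1.3]
opening: 21.4
grasp_force: 118.0
```

```bash
cat >> h.py <<'E'
def flipped():
    for n in('top','scene'):
        p,d,c=cap(n);P=cloud(d,c);hsv=cv2.cvtColor(p,cv2.COLOR_RGB2HSV)
        m=((hsv[...,1]>60)&(P[...,2]>66)&(P[...,2]<88)&(P[...,0]>500)&(P[...,0]<720)&(P[...,1]>60)&(P[...,1]<450)).astype(np.uint8)
        m=cv2.morphologyEx(m,cv2.MORPH_CLOSE,np.ones((3,3)))
        for k in cv2.findContours(m,cv2.RETR_EXTERNAL,cv2.CHAIN_APPROX_NONE)[0]:
            if cv2.contourArea(k)<120: continue
            W=np.array([ray(c,u,v,79)[:2] for u,v in k[:,0]],np.float32); r=cv2.minAreaRect(W)
            print('flip',n,np.round(r[0],1),np.round(r[1],1),round(r[2],1),'rel bed',np.round(np.array(r[0])-[609,253],1))
E
python3 - <<'E'
from h import *
flipped()
for n in('top','scene'):
    p,d,c=cap(n)
    for b in blocks(p,d,c): 
        if b[0][0]>300 and b[0][0]<800: print(b)
to(302,-222.6,80,165.9)
E
```

```text
flip top [651.5 363.8] [96.  83.4] 88.5 rel bed [ 42.5 110.8]
flip scene [642.8 363.1] [100.6  62.9] 89.6 rel bed [ 33.8 110.1]
(array([ 445.2, -392.9]), array([90.5, 82.1]), 71.8, 18.08709940267362)
(array([ 536.2, -281.2]), array([89.9, 82.2]), 75.9, 18.06432394733173)
(array([ 536.3, -282.1]), array([89.4, 82.1]), 76.3, 21.163691427206153)
(array([ 445. , -393.7]), array([90.6, 82.7]), 71.6, 21.09678441892119)
pos [ 297.9 -143.7  161.6] H 165.98 shift [-23.1 -75.6  81.6] roll 0.001 t 27.4 j6 -0.41 open 21.8
```

>>> jog_arm --pt "0 -25 0 0 -1" --pt "0 -35 15 0 -1" --pt "0 -15.6 30 0 -1" --pt "-10 0 35 0 -1" --pt "-13 0 25 0 -1" --pt "0 0 15 0 -1" --pt "0 0 4 0 -1" --pt "0 0 0 0 -1"

```text
time_s: 28.2
eef_pos: [301.7, -222.0, 37.1]
eef_rot: [[-0.971, 0.241, -0.001], [0.241, 0.971, 0.001], [0.001, 0.001, -1.0]]
force: [-0.6, -0.2, -1.5]
opening: 21.6
grasp_force: 118.3
```

```bash
python3 - <<'E'
from h import *
to(404.3,-248.2,38,165.9)
p,d,c=cap('top');P=cloud(d,c)
m=(P[...,2]>3)&(P[...,2]<16)&(P[...,0]>390)&(P[...,0]<490)&(P[...,1]>-300)&(P[...,1]<-220)
print(P[m].mean(0),m.sum())
for b in blocks(p,d,c): print(b)
E
```

```text
pos [ 301.7 -222.    37.1] H 166.05 shift [-105.9   -0.7   -1. ] roll 0.003 t 28.2 j6 -0.57 open 21.6
[ 436.73397408 -253.24896991    5.24079684] 302
(array([ 117.9, -573.6]), array([151.6, 209.3]), 10.8, 28.07835783756351)
(array([ 444.9, -392.8]), array([90.8, 82.3]), 72.1, 17.785290300430322)
(array([ 536.1, -281.2]), array([89.9, 82.4]), 75.9, 18.22691464168209)
(array([ 888.5, -325.6]), array([107.5, 108.3]), 0.8, 15.642674451772411)
```

>>> jog_arm --pt "-10 0 -1 0 -1" --pt "-18 0 0 0 -1" --pt "-18 0 0 0 -1" --pt "-18 0 0 0 -1" --pt "-18 0 0 0 -1" --pt "-14 0 0 0 -1" --pt "-7 0 0 0 -1" --pt "-2 0 0 0 -1" --pt "0 0 0 0 -1"

```text
time_s: 29.15
eef_pos: [403.9, -249.1, 39.0]
eef_rot: [[-0.97, 0.243, 0.0], [0.243, 0.97, -0.0], [-0.0, -0.0, -1.0]]
force: [0.3, -0.1, -1.8]
opening: 21.8
grasp_force: 118.3
```

>>> jog_arm --pt "0 0 -5 0 -1" --pt "0 0 -8 0 -1" --pt "0 0 -12 0 -1" --pt "0 0 -20 0 -1" --pt "0 0 -25 0 -1" --pt "0 0 -25 0 -1" --pt "0 0 -20 0 -1" --pt "0 0 -10 0 -1" --pt "0 0 0 0 -1"

```text
time_s: 30.05
eef_pos: [404.5, -249.8, 166.0]
eef_rot: [[-0.97, 0.244, 0.003], [0.244, 0.97, -0.003], [-0.004, -0.002, -1.0]]
force: [0.4, 0.2, -2.8]
opening: 21.8
grasp_force: 118.3
```

```bash
python3 - <<'E'
from h import *
to(330,-200,160,180); print(manip.sense()['force'])
p,d,c=cap('scene')
for b in blocks(p,d,c,zt=143,zr=(90,180)): print(b)
E
```

```text
pos [ 404.5 -249.8  166. ] H 165.91 shift [84.4 30.2  5.6] roll -0.246 t 30.05 j6 -0.45 open 21.8
[ 0.44528334  0.24087343 -2.79177675]
(array([ 541. , -283.9]), array([89.7, 83.5]), 76.5, 144.87530184884423)
(array([695.8,  42.6]), array([ 65.1, 202.6]), 89.2, 141.55953686886696)
(array([ 38.1, -12.1]), array([118.9, 159.1]), 74.2, 135.84586470682856)
```

>>> jog_arm --pt "3 0 0 -0.026 -1" --pt "6 0 0 -0.05 -1" --pt "8 0 0 -0.06 -1" --pt "10 0 0 -0.06 -1" --pt "14 0 0 -0.05 -1" --pt "14 6 0 0 -1" --pt "6 14 0 0 -1" --pt "0 24 0 0 -1" --pt "0 32 0 0 -1" --pt "0 36 0 0 -1" --pt "0 38 0 0 -1" --pt "0 38 0 0 -1"

```text
time_s: 31.3
eef_pos: [341.6, -54.1, 161.9]
eef_rot: [[-1.0, -0.0, -0.003], [-0.0, 1.0, 0.001], [0.003, 0.001, -1.0]]
force: [0.6, 0.6, -2.6]
opening: 21.7
grasp_force: 118.1
```

>>> jog_arm --pt "0 38 0 0 -1" --pt "0 38 0 0 -1" --pt "0 38 0 0 -1" --pt "0 38 0 0 -1" --pt "0 38 0 0 -1" --pt "0 38 0 0 -1" --pt "0 32 0 0 -1" --pt "0 24 0 0 -1" --pt "0 16 0 0 -1" --pt "0 8 0 0 -1" --pt "0 0 0 0 -1"

```text
time_s: 32.4
eef_pos: [342.0, 252.4, 162.2]
eef_rot: [[-1.0, -0.002, -0.002], [-0.002, 1.0, -0.001], [0.002, -0.001, -1.0]]
force: [0.7, -0.3, -3.5]
opening: 21.8
grasp_force: 118.2
```

```bash
python3 - <<'E'
from h import *
to(414,258,150,180)
for n in('scene','top'):
    p,d,c=cap(n)
    for b in blocks(p,d,c,zt=143,zr=(110,180)): print(b)
E
```

```text
pos [342.  252.4 162.2] H -179.88 shift [-72.1   5.5  12.1] roll 0.002 t 32.4 j6 0.48 open 21.8
(array([693.4,  40.6]), array([189.9,  65.1]), 6.6, 146.56623139855748)
(array([484.7, 245.9]), array([84.8, 98.1]), 0.8, 140.24955736497373)
(array([48.6, -2.8]), array([ 95.8, 124.7]), 1.0, 142.49030240931438)
(array([483. , 249.6]), array([81.6, 94.4]), 0.9, 137.92671195959275)
```

>>> jog_arm --pt "-8 1 0 0 -1" --pt "-16 2 0 0 -1" --pt "-20 1 5 0 -1" --pt "-14 0 15 0 -1" --pt "-8 0 15 0 -1" --pt "0 0 12 0 -1" --pt "0 0 7 0 -1" --pt "0 0 5 0 -1" --pt "0 0 4 0 -1" --pt "0 0 2 0 -1" --pt "0 0 0 0 -1"

```text
time_s: 33.6
eef_pos: [409.1, 256.5, 99.1]
eef_rot: [[-1.0, -0.001, 0.001], [-0.001, 1.0, 0.0], [-0.001, 0.0, -1.0]]
force: [-0.8, -0.1, -1.4]
opening: 21.9
grasp_force: 118.3
```

```bash
python3 - <<'E'
from h import *
to(348,252,98,180); print(manip.sense()['force'])
for n in('scene','top'):
    p,d,c=cap(n)
    for b in blocks(p,d,c,zt=79,zr=(65,100)): print(b)
E
```

```text
pos [409.1 256.5  99.1] H -179.97 shift [61.1 -4.5  1. ] roll 0.001 t 33.6 j6 0.42 open 21.9
[-0.75367703 -0.0630137  -1.373166  ]
(array([547.7, 247.5]), array([ 83.2, 109.9]), 0.4, 81.48684099175274)
(array([549. , 255.4]), array([81.2, 95. ]), 0.9, 78.50477152565335)
```

>>> jog_arm --pt "10 -3 0.5 0 -1" --pt "18 -1.5 0.5 0 -1" --pt "18 0 0 0 -1" --pt "11 0 0 0 -1" --pt "1.5 0 0 0 -1" --pt "0 0 0 0 -1"

```text
time_s: 34.3
eef_pos: [350.6, 251.9, 97.8]
eef_rot: [[-1.0, -0.001, 0.001], [-0.001, 1.0, 0.0], [-0.001, 0.0, -1.0]]
force: [-0.5, 0.5, -2.2]
opening: 21.8
grasp_force: 118.3
```

```bash
python3 - <<'E'
from h import *
to(350.5,252,97.7,180)
for n in('scene','top'):
    p,d,c=cap(n)
    for b in blocks(p,d,c,zt=79,zr=(65,100)): print(b)
E
```

```text
pos [350.6 251.9  97.8] H -179.96 shift [0.1 0.1 0.1] roll 0.001 t 34.3 j6 0.47 open 21.8
(array([547.7, 253.9]), array([83.2, 97.1]), 0.4, 81.42612127361627)
(array([549. , 255.4]), array([81.2, 95. ]), 0.9, 78.48382706899227)
```

Same pose as the first flip; repeat it.

>>> jog_arm --pt "0 1 -4 0 -1" --pt "-1 1 -5 0 -1" --pt "-1 0 -5 0 -1" --pt "-1.5 0 -5 0 -1" --pt "-2 0 -5 0 -1" --pt "-2 0 -5 0 -1" --pt "-2.5 0 -5 0 -1" --pt "-3 0 -4.5 0 -1" --pt "-3.5 0 -4 0 -1" --pt "-4 0 -4 0 -1" --pt "0 0 0 0 -1"

```text
time_s: 35.5
eef_pos: [371.9, 254.0, 144.9]
eef_rot: [[-1.0, 0.0, 0.002], [0.0, 1.0, 0.001], [-0.002, 0.001, -1.0]]
force: [0.6, 0.1, -2.2]
opening: 22.0
grasp_force: 118.3
```

>>> jog_arm --pt "-4.5 0 -3.5 0 -1" --pt "-4.5 0 -3.2 0 -1" --pt "-5 0 -3.2 0 -1" --pt "-5.3 0 -2.3 0 -1" --pt "-5.5 0 -2 0 -1" --pt "-5.5 0 -1.8 0 -1" --pt "-6 0 -0.8 0 -1" --pt "-6 0 -0.5 0 -1" --pt "-6 0 -0.4 0 -1" --pt "0 0 0 0 -1"

```text
time_s: 36.5
eef_pos: [420.0, 253.7, 161.6]
eef_rot: [[-1.0, 0.0, 0.0], [0.0, 1.0, -0.0], [-0.0, -0.0, -1.0]]
force: [0.4, -0.5, -1.7]
opening: 22.2
grasp_force: 118.3
```

>>> jog_arm --pt "-5 0 0 0 -1" --pt "-5 0 0 0 -1" --pt "-5 0 0 0 -1" --pt "-5 0 0 0 -1" --pt "-5 0 0 0 -1" --pt "-4 0 0 0 -1" --pt "0 0 0 0 -1" --pt "0 0 0 0 -1" --pt "0 0 0 0 -1"

```text
time_s: 37.4
eef_pos: [448.0, 253.8, 161.7]
eef_rot: [[-1.0, -0.0, -0.0], [-0.0, 1.0, -0.0], [0.0, -0.0, -1.0]]
force: [0.2, 0.6, -1.7]
opening: 21.9
grasp_force: 118.3
```

>>> jog_arm --pt "20 0 0 0 -1" --pt "40 0 0 0 -1" --pt "40 0 0 0 -1" --pt "35 -10 0 0 -1" --pt "0 0 0 0 -1"

```text
time_s: 37.9
eef_pos: [308.5, 242.6, 161.0]
eef_rot: [[-1.0, -0.003, -0.004], [-0.003, 1.0, -0.001], [0.004, -0.001, -1.0]]
force: [0.6, -0.4, -1.9]
opening: 22.0
grasp_force: 118.3
```

```bash
python3 - <<'E'
from h import *
flipped()
for n in('scene','top'):
    p,d,c=cap(n)
    for b in blocks(p,d,c): 
        if b[0][0]>300 and b[0][0]<800: print(b)
to(300,-250,160,162.1)
E
```

```text
flip top [651.1 255.5] [83.6 95.4] 0.9 rel bed [42.1  2.5]
flip top [651.6 363.7] [96.3 83.4] 88.6 rel bed [ 42.6 110.7]
flip scene [642.2 308.6] [209.8  64. ] 89.8 rel bed [33.2 55.6]
(array([ 445.2, -393.6]), array([90.6, 82.8]), 72.0, 20.915620114439523)
(array([ 445.1, -392.9]), array([90.5, 82.1]), 71.8, 18.05350844255046)
pos [314.1 244.1 162.2] H -180.0 shift [  14.1 -494.1    1.8] roll 0.312 t 38.1 j6 0.49 open 21.9
```

>>> jog_arm --pt "0 -25 0 0 -1" --pt "0 -40 0 0 -1" --pt "0 -42 0 0 -1" --pt "0 -42 0 0 -1" --pt "0 -42 0 0 -1" --pt "0 -42 0 0 -1" --pt "0 -42 0 0 -1" --pt "0 -42 0 0 -1" --pt "0 -42 0 0 -1" --pt "0 -42 0 0 -1" --pt "0 -42 0 0 -1" --pt "0 -42 0 0 -1"

```text
time_s: 39.3
eef_pos: [313.4, -244.5, 162.1]
eef_rot: [[-1.0, 0.002, 0.001], [0.002, 1.0, -0.001], [-0.001, -0.001, -1.0]]
force: [1.9, 0.9, -0.7]
opening: 21.8
grasp_force: 118.4
```

>>> jog_arm --pt "20 -30 0 0.1 -1" --pt "20 -20 0 0.1 -1" --pt "20 -10 0 0.116 -1" --pt "0 0 0 0 -1"

```text
time_s: 39.7
eef_pos: [248.1, -297.2, 161.8]
eef_rot: [[-0.949, 0.316, -0.001], [0.316, 0.949, -0.0], [0.001, -0.001, -1.0]]
force: [0.0, -0.1, -1.4]
opening: 22.1
grasp_force: 118.3
```

```bash
python3 - <<'E'
from h import *
to(216,-318.3,38,161.9)
E
```

```text
pos [ 248.1 -297.2  161.8] H 161.55 shift [ 23.6 -30.1 123.9] roll -0.006 t 39.7 j6 -0.73 open 22.1
```

>>> jog_arm --pt "12 -15 0 -0.006 -1" --pt "11.6 -15 20 0 -1" --pt "0 0 35 0 -1" --pt "0 0 35 0 -1" --pt "0 0 25 0 -1" --pt "0 0 8 0 -1" --pt "0 0 0 0 -1" --pt "0 0 0 0 -1"

```text
time_s: 40.5
eef_pos: [218.9, -317.4, 40.1]
eef_rot: [[-0.953, 0.304, 0.001], [0.304, 0.953, -0.002], [-0.002, -0.002, -1.0]]
force: [0.4, -0.5, -1.3]
opening: 21.9
grasp_force: 118.4
```

```bash
python3 - <<'E'
from h import *
to(315.8,-350.9,39,161.9)
p,d,c=cap('top');P=cloud(d,c)
m=(P[...,2]>3)&(P[...,2]<16)&(P[...,0]>305)&(P[...,0]<396)&(P[...,1]>-400)&(P[...,1]<-320)
print(P[m].mean(0),m.sum())
for b in blocks(p,d,c): print(b)
E
```

```text
pos [ 218.9 -317.4   40.1] H 162.29 shift [-102.5   -2.4    1.3] roll 0.007 t 40.5 j6 -0.83 open 21.9
[ 350.05483662 -355.31913615    7.20747939] 425
(array([ 66.9, -43.6]), array([59.2, 94. ]), 1.0, 11.642372102938031)
(array([ 445. , -392.8]), array([90.8, 82.1]), 72.1, 17.970148144175724)
(array([ 888. , -325.3]), array([108.9, 109.5]), 72.1, 16.966416573618435)
```

>>> jog_arm --pt "-8 -2.4 1.5 0.006 -1" --pt "-18 0 0 0 -1" --pt "-18 0 0 0 -1" --pt "-18 0 0 0 -1" --pt "-18 0 0 0 -1" --pt "-14 0 0 0 -1" --pt "-6 0 0 0 -1" --pt "-2 0 0 0 -1" --pt "0 0 0 0 -1"

```text
time_s: 41.45
eef_pos: [314.5, -350.4, 37.5]
eef_rot: [[-0.951, 0.31, 0.0], [0.31, 0.951, -0.0], [-0.0, -0.0, -1.0]]
force: [0.4, 0.5, -1.8]
opening: 21.7
grasp_force: 118.4
```

>>> jog_arm --pt "0 0 -5 0 -1" --pt "0 0 -8 0 -1" --pt "0 0 -12 0 -1" --pt "0 0 -20 0 -1" --pt "0 0 -25 0 -1" --pt "0 0 -25 0 -1" --pt "0 0 -20 0 -1" --pt "0 0 -10 0 -1" --pt "0 0 0 0 -1"

```text
time_s: 42.35
eef_pos: [315.0, -351.4, 164.7]
eef_rot: [[-0.95, 0.311, 0.003], [0.311, 0.95, -0.004], [-0.004, -0.003, -1.0]]
force: [0.7, 0.8, -2.7]
opening: 21.8
grasp_force: 118.3
```

```bash
python3 - <<'E'
from h import *
to(330,-200,160,180); print(manip.sense()['force'])
for n in('scene','top'):
    p,d,c=cap(n)
    for b in blocks(p,d,c,zt=143,zr=(110,180)): print(b)
flipped()
E
```

```text
pos [ 315.  -351.4  164.7] H 161.89 shift [ 32.8 148.5   4.2] roll -0.316 t 42.35 j6 -0.67 open 21.8
[ 0.65463161  0.76393094 -2.6851195 ]
(array([694.4,  45.6]), array([ 58.8, 192.6]), 89.7, 146.6770276324608)
(array([ 448.3, -395.5]), array([91.7, 83.7]), 71.9, 143.4317522313821)
(array([ 38.3, -27.8]), array([141.9,  92.8]), 48.6, 143.16905859999085)
(array([ 445.3, -392.8]), array([90.6, 82.9]), 72.0, 138.29606184727567)
flip top [651.1 256. ] [83.6 95.2] 0.9 rel bed [42.1  3. ]
flip top [651.6 363.7] [96.2 83.4] 88.6 rel bed [ 42.6 110.7]
flip scene [642.2 309.2] [208.8  63.9] 89.9 rel bed [33.2 56.2]
```

>>> jog_arm --pt "0 3 0 -0.03 -1" --pt "0 8 0 -0.06 -1" --pt "0 14 0 -0.06 -1" --pt "0 20 0 -0.06 -1" --pt "0 26 0 -0.06 -1" --pt "0 32 0 -0.046 -1" --pt "0 36 0 0 -1" --pt "0 38 0 0 -1" --pt "0 38 0 0 -1" --pt "0 38 0 0 -1" --pt "0 38 0 0 -1" --pt "0 38 0 0 -1"

```text
time_s: 43.75
eef_pos: [327.4, -20.7, 161.5]
eef_rot: [[-1.0, -0.001, -0.001], [-0.001, 1.0, 0.001], [0.001, 0.001, -1.0]]
force: [1.3, -0.1, -2.0]
opening: 22.2
grasp_force: 118.2
```

>>> jog_arm --pt "0 38 0 0 -1" --pt "0 36 0 0 -1" --pt "0 30 0 0 -1" --pt "0 22 0 0 -1" --pt "0 16 0 0 -1" --pt "0 8 0 0 -1" --pt "0 0 0 0 -1"

```text
time_s: 44.45
eef_pos: [327.5, 128.1, 161.6]
eef_rot: [[-1.0, -0.003, -0.001], [-0.003, 1.0, -0.0], [0.001, -0.0, -1.0]]
force: [-1.0, 0.1, -2.7]
opening: 21.9
grasp_force: 118.3
```

```bash
python3 - <<'E'
from h import *
to(410,149,98,180)
for n in('scene','top'):
    p,d,c=cap(n)
    for b in blocks(p,d,c,zt=143,zr=(110,180)): print(b)
E
```

```text
pos [327.5 128.1 161.6] H -179.84 shift [-82.6  20.6  63.5] roll 0.003 t 44.45 j6 0.18 open 21.9
(array([694.1,  40.6]), array([191.6,  66.1]), 5.6, 146.54330883579155)
(array([469.8, 124.5]), array([84.6, 97.3]), 0.3, 140.12041815968894)
(array([45.1, -0.7]), array([129.5, 101.2]), 89.2, 145.68869271337695)
(array([466.9, 125.6]), array([81.1, 90. ]), 0.9, 137.28190826396644)
(array([676.7,  39.9]), array([180.5,  40.4]), 5.4, 146.6627448438973)
```

>>> jog_arm --pt "-8 3 0 0.003 -1" --pt "-18 7 0 0 -1" --pt "-22 7 0 0 -1" --pt "-20 3 10 0 -1" --pt "-10 0 15 0 -1" --pt "-3.5 0 15 0 -1" --pt "0 0 10 0 -1" --pt "0 0 6 0 -1" --pt "0 0 5 0 -1" --pt "0 0 3 0 -1" --pt "0 0 0 0 -1"

```text
time_s: 45.65
eef_pos: [409.9, 147.4, 98.5]
eef_rot: [[-1.0, 0.003, 0.001], [0.003, 1.0, 0.0], [-0.001, 0.0, -1.0]]
force: [0.3, -0.5, -1.5]
opening: 21.7
grasp_force: 118.4
```

```bash
python3 - <<'E'
from h import *
to(350.5,145,97.8,180); print(manip.sense()['force'])
for n in('scene','top'):
    p,d,c=cap(n)
    for b in blocks(p,d,c,zt=79,zr=(65,100)): print(b)
E
```

```text
pos [409.9 147.4  98.5] H 179.84 shift [59.4 -2.5  0.7] roll -0.003 t 45.65 j6 0.19 open 21.7
[ 0.3490372  -0.49571955 -1.47460574]
(array([548.3, 137.9]), array([109.2,  84.4]), 88.8, 81.07033586880975)
(array([547.4, 145.2]), array([81.1, 92.2]), 0.9, 78.43623001431419)
```

>>> jog_arm --pt "10 -1.5 0.7 -0.003 -1" --pt "18 0 0 0 -1" --pt "18 0 0 0 -1" --pt "12 0 0 0 -1" --pt "1.5 0 0 0 -1" --pt "0 0 0 0 -1"

```text
time_s: 46.35
eef_pos: [350.2, 145.9, 97.9]
eef_rot: [[-1.0, -0.001, 0.001], [-0.001, 1.0, 0.0], [-0.001, 0.0, -1.0]]
force: [0.5, -0.5, -2.1]
opening: 21.9
grasp_force: 118.4
```

```bash
python3 - <<'E'
from h import *
to(350.5,145,97.8,180)
for n in('scene','top'):
    p,d,c=cap(n)
    for b in blocks(p,d,c,zt=79,zr=(65,100)): print(b)
E
```

```text
pos [350.2 145.9  97.9] H -179.97 shift [-0.3 -0.9  0.1] roll 0.001 t 46.35 j6 0.22 open 21.9
(array([547.7, 144.4]), array([84.7, 96.3]), 0.4, 81.45996449633289)
(array([547.4, 145.4]), array([81.1, 91.8]), 0.9, 78.43146858992255)
```

>>> jog_arm --pt "0 -1 -4 0 -1" --pt "-1 0 -5 0 -1" --pt "-1 0 -5 0 -1" --pt "-1.5 0 -5 0 -1" --pt "-2 0 -5 0 -1" --pt "-2 0 -5 0 -1" --pt "-2.5 0 -5 0 -1" --pt "-3 0 -4.5 0 -1" --pt "-3.5 0 -4 0 -1" --pt "-4 0 -4 0 -1" --pt "0 0 0 0 -1"

```text
time_s: 47.55
eef_pos: [371.7, 144.9, 144.8]
eef_rot: [[-1.0, 0.0, 0.002], [0.0, 1.0, 0.0], [-0.002, 0.0, -1.0]]
force: [0.2, -0.9, -2.2]
opening: 22.1
grasp_force: 118.4
```

>>> jog_arm --pt "-4.5 0 -3.5 0 -1" --pt "-4.5 0 -3.2 0 -1" --pt "-5 0 -3.2 0 -1" --pt "-5.3 0 -2.3 0 -1" --pt "-5.5 0 -2 0 -1" --pt "-5.5 0 -1.8 0 -1" --pt "-6 0 -0.8 0 -1" --pt "-6 0 -0.5 0 -1" --pt "-6 0 -0.4 0 -1" --pt "0 0 0 0 -1"

```text
time_s: 48.55
eef_pos: [419.7, 144.8, 161.6]
eef_rot: [[-1.0, 0.0, 0.0], [0.0, 1.0, -0.0], [-0.0, -0.0, -1.0]]
force: [-0.7, 0.1, -1.5]
opening: 21.4
grasp_force: 118.4
```

>>> jog_arm --pt "-5 0 0 0 -1" --pt "-5 0 0 0 -1" --pt "-5 0 0 0 -1" --pt "-5 0 0 0 -1" --pt "-5 0 0 0 -1" --pt "-4 0 0 0 -1" --pt "0 0 0 0 -1" --pt "0 0 0 0 -1" --pt "0 0 0 0 -1"

```text
time_s: 49.45
eef_pos: [447.8, 144.9, 161.7]
eef_rot: [[-1.0, -0.0, -0.0], [-0.0, 1.0, 0.0], [0.0, 0.0, -1.0]]
force: [1.2, -0.0, -0.9]
opening: 22.0
grasp_force: 118.4
```

>>> jog_arm --pt "20 0 0 0 -1" --pt "35 0 0 0 -1" --pt "35 0 0 0 -1" --pt "15 0 0 0 -1" --pt "0 0 0 0 -1" --pt "0 0 0 0 -1"

```text
time_s: 50.05
eef_pos: [343.4, 145.0, 162.0]
eef_rot: [[-1.0, -0.001, 0.002], [-0.001, 1.0, 0.0], [-0.002, 0.0, -1.0]]
force: [-0.1, 0.0, -1.7]
opening: 21.6
grasp_force: 118.4
```

```bash
python3 - <<'E'
from h import *
flipped()
to(397.3,214.8,163,-83)
p,d,c=cap('scene'); p2,_,_=cap('top')
cv2.imwrite('pics/f3.png',np.hstack([cv2.resize(p[90:290,310:530,::-1],None,fx=1.8,fy=1.8),cv2.resize(p2[90:290,100:320,::-1],None,fx=1.8,fy=1.8)]))
E
```

```text
flip top [652.4 145.8] [83.6 92.9] 0.3 rel bed [  43.4 -107.2]
flip top [651.1 256. ] [83.6 95.2] 0.9 rel bed [42.1  3. ]
flip top [651.5 363.7] [96.2 83.3] 88.6 rel bed [ 42.5 110.7]
flip scene [642.1 254.4] [318.2  63.9] 89.9 rel bed [33.1  1.4]
pos [343.8 144.9 161.9] H 180.0 shift [-53.5  69.9  -1. ] roll -1.693 t 50.15 j6 0.22 open 21.5
```

View pics/f3.png

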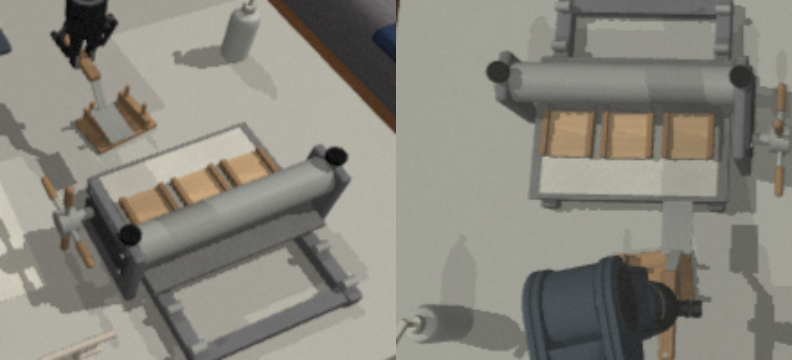

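>>> jog_arm --pt "-13 18 0 0 -1" --pt "-20 26 0 0 -1" --pt "-20 26 0 0 -1" --pt "0 0 0 -0.141 -1" --pt "0 0 0 -0.141 -1" --pt "0 0 0 -0.141 -1" --pt "0 0 0 -0.141 -1" --pt "0 0 0 -0.141 -1" --pt "0 0 0 -0.141 -1" --pt "0 0 0 -0.141 -1" --pt "0 0 0 -0.141 -1"

```text
time_s: 51.35
eef_pos: [396.6, 214.8, 161.3]
eef_rot: [[-0.423, -0.906, -0.001], [-0.906, 0.423, -0.0], [0.001, 0.0, -1.0]]
force: [-0.1, -0.4, -1.8]
opening: 21.7
grasp_force: 118.3
```

>>> jog_arm --pt "0 0 0 -0.141 -1" --pt "0 0 0 -0.141 -1" --pt "0 0 0 -0.141 -1" --pt "0 0 0 -0.141 -1" --pt "0 0 0 0 -1" --pt "0 0 0 0 -1"

```text
time_s: 51.95
eef_pos: [396.4, 214.8, 161.5]
eef_rot: [[0.118, -0.993, -0.0], [-0.993, -0.118, -0.0], [0.0, 0.0, -1.0]]
force: [0.3, -0.5, -1.6]
opening: 21.7
grasp_force: 118.4
```

```bash
python3 - <<'E'
from h import *
to(397.5,214.9,34.5,-83)
E
```

```text
pos [396.4 214.8 161.5] H -83.23 shift [  0.   -1.2 127. ] roll -0.004 t 51.95 j6 -1.34 open 21.7
```

>>> jog_arm --pt "0 -1.2 20 -0.004 -1" --pt "0 0 30 0 -1" --pt "0 0 30 0 -1" --pt "0 0 20 0 -1" --pt "0 0 12 0 -1" --pt "0 0 8 0 -1" --pt "0 0 6 0 -1" --pt "0 0 0 0 -1" --pt "0 0 0 0 -1"

```text
time_s: 52.85
eef_pos: [397.9, 215.3, 36.6]
eef_rot: [[0.125, -0.992, 0.002], [-0.992, -0.125, 0.001], [-0.0, -0.002, -1.0]]
force: [-0.3, 0.2, -1.3]
opening: 21.8
grasp_force: 118.5
```

>>> jog_arm --pt "0 0 2 0 -1" --pt "0 0 0 0 -1" --pt "0 0 0 0 1" --pt "0 0 0 0 1" --pt "0 0 0 0 1" --pt "0 0 0 0 1" --pt "0 0 0 0 1" --pt "0 0 0 0 1" --pt "0 0 -15 0 1" --pt "0 0 -30 0 1" --pt "0 0 -40 0 1" --pt "0 0 -40 0 1"

```text
time_s: 54.05
eef_pos: [396.5, 214.8, 159.4]
eef_rot: [[0.125, -0.992, -0.001], [-0.992, -0.125, -0.0], [0.0, 0.002, -1.0]]
force: [0.5, 0.2, -0.7]
opening: 85.9
grasp_force: 0.0
```

>>> jog_arm --pt "0 0 -35 0 -1" --pt "0 0 -40 0.1 -1" --pt "0 0 0 0.142 -1" --pt "0 0 0 0.142 -1" --pt "0 0 0 0.142 -1" --pt "0 0 0 0.142 -1" --pt "0 0 0 0.142 -1" --pt "0 0 0 0.142 -1" --pt "0 0 0 0.142 -1" --pt "0 0 0 0.142 -1" --pt "0 0 0 0.142 -1" --pt "0 0 0 0.142 -1"

```text
time_s: 55.25
eef_pos: [397.1, 215.0, 233.7]
eef_rot: [[-0.986, -0.17, -0.0], [-0.17, 0.986, -0.0], [0.0, -0.0, -1.0]]
force: [-0.2, 0.7, -0.5]
opening: 0.2
grasp_force: 0.0
```

>>> jog_arm --pt "0 0 0 0.142 -1" --pt "0 0 0 0.041 -1" --pt "-20 -25 0 0 -1" --pt "-20 -40 0 0 -1" --pt "-20 -40 0 0 -1" --pt "-20 -40 0 0 -1" --pt "-20 -40 0 0 -1" --pt "-20 -40 0 0 -1" --pt "-20 -22 0 0 -1" --pt "0 0 0 0 -1"

```text
time_s: 56.25
eef_pos: [537.0, -36.3, 232.4]
eef_rot: [[-1.0, 0.011, -0.0], [0.011, 1.0, -0.001], [0.0, -0.001, -1.0]]
force: [0.2, 0.3, -0.1]
opening: 0.1
grasp_force: 0.0
```

```bash
python3 - <<'E'
from h import *
to(610,-30,240,180)
p,d,c=cap('top');P=cloud(d,c);hsv=cv2.cvtColor(p,cv2.COLOR_RGB2HSV)
m=(hsv[...,0]<22)&(hsv[...,1]>75)&(P[...,2]>48)&(P[...,2]<64)&(P[...,0]<480)&(P[...,0]>300)&(P[...,1]>100)&(P[...,1]<350)
m=cv2.morphologyEx(m.astype(np.uint8),cv2.MORPH_OPEN,np.ones((3,3)))>0
q=P[m]; print(cv2.minAreaRect(q[:,:2].astype(np.float32)),q[:,2].mean())
flipped()
p2,_,_=cap('scene')
cv2.imwrite('pics/s4.png',np.hstack([cv2.resize(p2[90:290,310:510,::-1],None,fx=2,fy=2),cv2.resize(p[90:290,150:350,::-1],None,fx=2,fy=2)]))
E
```

```text
pos [537.  -36.3 232.4] H 179.34 shift [-72.9   7.1  -7.6] roll -0.011 t 56.25 j6 -0.18 open 0.1
((397.2941589355469, 221.16326904296875), (23.949316024780273, 100.8265380859375), 7.891005516052246) 58.18619922104938
flip top [614.8 384.4] [95.5 83. ] 89.4 rel bed [  5.8 131.4]
flip top [652.1 151.7] [81.9 83.5] 89.7 rel bed [  43.1 -101.3]
flip top [651.1 255.1] [83.6 94.7] 0.9 rel bed [42.1  2.1]
flip scene [642.5 146.4] [ 63.3 100.8] 1.1 rel bed [  33.5 -106.6]
flip scene [642.2 254.5] [63.3 99.3] 0.5 rel bed [33.2  1.5]
flip scene [618.4 384.3] [100.   89.9] 89.2 rel bed [  9.4 131.3]
```

View pics/s4.png

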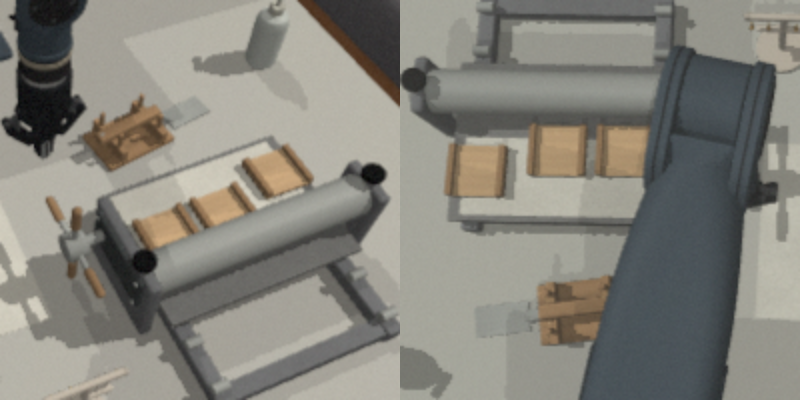

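>>> jog_arm --pt "-15 3 -10 -0.011 -1" --pt "-30 4 0 0 -1" --pt "-25 0 0 0 -1" --pt "0 0 0 0 -1" --pt "0 0 30 0 -1" --pt "0 0 30 0 -1" --pt "0 0 22 0 -1" --pt "0 0 0 0 -1"

```text
time_s: 57.25
eef_pos: [601.8, -24.2, 157.7]
eef_rot: [[-1.0, -0.006, -0.008], [-0.006, 1.0, 0.001], [0.008, 0.001, -1.0]]
force: [-0.1, 0.2, -0.3]
opening: -0.0
grasp_force: 0.0
```

>>> jog_arm --pt "-10 0 0 0 -1" --pt "-12 0 0 0 -1" --pt "-12 0 0 0 -1" --pt "-12 0 0 0 -1" --pt "-12 0 0 0 -1" --pt "-12 0 3 0 -1" --pt "-8 0 5 0 -1" --pt "-7 0 4 0 -1" --pt "0 0 0 0 -1"

```text
time_s: 58.15
eef_pos: [691.2, -25.1, 149.5]
eef_rot: [[-1.0, -0.005, 0.001], [-0.005, 1.0, 0.0], [-0.001, 0.0, -1.0]]
force: [1.2, 0.4, 0.2]
opening: 0.1
grasp_force: 0.1
```

```bash
cat >> h.py <<'E'
def spokes():
    p,d,c=cap('scene');P=cloud(d,c);hsv=cv2.cvtColor(p,cv2.COLOR_RGB2HSV)
    m=((hsv[...,0]<22)&(hsv[...,1]>75)&(abs(P[...,1]+24)<16)&(P[...,2]>5)&(P[...,2]<230)&(P[...,0]>520)&(P[...,0]<760)).astype(np.uint8)
    k,l,s,ce=cv2.connectedComponentsWithStats(m)
    for i in range(1,k):
        if s[i,4]>8: q=P[l==i].mean(0); print('spoke',np.degrees(np.arctan2(q[0]-638,q[2]-117)).round(),s[i,4])
E
python3 - <<'E'
from h import *
to(574,-30,240,180); print(manip.sense()['force'])
spokes(); flipped()
E
```

```text
pos [691.2 -25.1 149.5] H -179.73 shift [117.1  -4.4 -90.6] roll 0.005 t 58.15 j6 -0.14 open 0.1
[1.17706492 0.43399984 0.17505411]
spoke -20.0 29
spoke -107.0 33
spoke 64.0 42
spoke 153.0 44
flip top [682.  164.7] [52.1 52.7] 86.0 rel bed [ 73.  -88.3]
flip top [681.2 255.4] [50.6 93.5] 0.8 rel bed [72.2  2.4]
flip top [662.5 383.9] [84.  96.3] 0.6 rel bed [ 53.5 130.9]
flip scene [647.6 383.9] [ 54.1 100.3] 0.4 rel bed [ 38.6 130.9]
```

>>> jog_arm --pt "4 0 -30 0 -1" --pt "0 0 -35 0 -1" --pt "0 0 -26 0 -1" --pt "35 -3 0 0 -1" --pt "40 0 0 0 -1" --pt "38 0 0 0 -1" --pt "0 0 0 0 -1" --pt "0 0 30 0 -1" --pt "0 0 30 0 -1" --pt "0 0 20 0 -1" --pt "0 0 0 0 -1"

```text
time_s: 59.4
eef_pos: [571.6, -28.6, 157.2]
eef_rot: [[-1.0, -0.004, -0.006], [-0.004, 1.0, 0.001], [0.006, 0.001, -1.0]]
force: [-0.1, -0.4, 0.1]
opening: -0.2
grasp_force: 0.0
```

>>> jog_arm --pt "-10 0 0 0 -1" --pt "-12 0 0 0 -1" --pt "-12 0 0 0 -1" --pt "-12 0 0 0 -1" --pt "-12 0 0 0 -1" --pt "-12 0 0 0 -1" --pt "-12 0 0 0 -1" --pt "-12 0 2 0 -1" --pt "-10 0 4 0 -1" --pt "-8 0 4 0 -1" --pt "-5 0 3 0 -1" --pt "0 0 0 0 -1"

```text
time_s: 60.6
eef_pos: [691.9, -28.5, 147.9]
eef_rot: [[-1.0, -0.004, 0.002], [-0.004, 1.0, -0.0], [-0.002, -0.0, -1.0]]
force: [0.2, 0.0, -0.6]
opening: 0.2
grasp_force: 0.1
```

```bash
python3 - <<'E'
from h import *
to(574,-30,240,180); print(manip.sense()['force'])
spokes(); flipped()
E
```

```text
pos [691.9 -28.5 147.9] H -179.76 shift [117.8  -1.  -92.3] roll 0.004 t 60.6 j6 -0.14 open 0.2
[ 0.19954538  0.04661267 -0.56821753]
spoke -20.0 10
spoke -105.0 32
spoke 65.0 45
spoke 155.0 43
flip top [694.4 384.7] [27.1 96.3] 0.8 rel bed [ 85.4 131.7]
```

Same again twice (the third full stroke, then the last one gently to the stop).

>>> jog_arm --pt "4 0 -30 0 -1" --pt "0 0 -35 0 -1" --pt "0 0 -27 0 -1" --pt "35 0 0 0 -1" --pt "40 0 0 0 -1" --pt "39 0 0 0 -1" --pt "0 0 0 0 -1" --pt "0 0 30 0 -1" --pt "0 0 30 0 -1" --pt "0 0 20 0 -1" --pt "0 0 0 0 -1"

```text
time_s: 61.85
eef_pos: [570.5, -28.6, 156.2]
eef_rot: [[-1.0, -0.004, -0.006], [-0.004, 1.0, 0.001], [0.006, 0.001, -1.0]]
force: [-0.3, 0.2, -0.3]
opening: -0.0
grasp_force: 0.0
```

>>> jog_arm --pt "-10 0 0 0 -1" --pt "-12 0 0 0 -1" --pt "-12 0 0 0 -1" --pt "-12 0 0 0 -1" --pt "-12 0 0 0 -1" --pt "-12 0 0 0 -1" --pt "-12 0 0 0 -1" --pt "-12 0 2 0 -1" --pt "-10 0 4 0 -1" --pt "-8 0 4 0 -1" --pt "-5 0 3 0 -1" --pt "0 0 0 0 -1"

```text
time_s: 63.05
eef_pos: [690.6, -28.4, 146.3]
eef_rot: [[-1.0, -0.004, 0.001], [-0.004, 1.0, 0.0], [-0.001, 0.0, -1.0]]
force: [-0.5, 0.2, 0.8]
opening: 0.0
grasp_force: 0.0
```

```bash
python3 - <<'E'
from h import *
to(574,-30,240,180); print(manip.sense()['force'])
spokes()
E
```

```text
pos [690.6 -28.4 146.3] H -179.76 shift [116.5  -1.1 -93.9] roll 0.004 t 63.05 j6 -0.14 open 0.0
[-0.5302908   0.202236    0.75611163]
spoke -104.0 35
spoke 66.0 48
spoke 156.0 42
```

>>> jog_arm --pt "4 0 -30 0 -1" --pt "0 0 -35 0 -1" --pt "0 0 -28 0 -1" --pt "35 0 0 0 -1" --pt "40 0 0 0 -1" --pt "38 0 0 0 -1" --pt "0 0 0 0 -1" --pt "0 0 30 0 -1" --pt "0 0 30 0 -1" --pt "0 0 19 0 -1" --pt "0 0 0 0 -1"

```text
time_s: 64.2
eef_pos: [570.8, -28.5, 157.3]
eef_rot: [[-1.0, -0.004, -0.005], [-0.004, 1.0, 0.001], [0.005, 0.001, -1.0]]
force: [-0.5, 0.3, 0.1]
opening: 0.2
grasp_force: 0.0
```

>>> jog_arm --pt "-10 0 0 0 -1" --pt "-10 0 0 0 -1" --pt "-10 0 0 0 -1" --pt "-10 0 0 0 -1" --pt "-8 0 0 0 -1" --pt "-4 0 0 0 -1" --pt "-3 0 0 0 -1" --pt "-2 0 0 0 -1" --pt "0 0 0 0 -1"

```text
time_s: 65.1
eef_pos: [630.0, -28.7, 161.0]
eef_rot: [[-1.0, -0.004, 0.001], [-0.004, 1.0, -0.0], [-0.001, -0.0, -1.0]]
force: [1.1, 0.3, 1.5]
opening: 0.1
grasp_force: 0.5
```

>>> jog_arm --pt "-2 0 0 0 -1" --pt "-2 0 0 0 -1" --pt "-1 0 0 0 -1" --pt "0 0 0 0 -1"

```text
time_s: 65.5
eef_pos: [633.6, -28.7, 160.6]
eef_rot: [[-1.0, -0.004, -0.002], [-0.004, 1.0, -0.0], [0.002, -0.0, -1.0]]
force: [-4.6, 0.4, 2.3]
opening: -0.3
grasp_force: 2.9
```

```bash
cat >> h.py <<'E'
def fin():
    p,d,c=cap('scene');P=cloud(d,c);hsv=cv2.cvtColor(p,cv2.COLOR_RGB2HSV)
    m=((hsv[...,1]>60)&(P[...,2]>66)&(P[...,2]<90)&(P[...,0]>700)&(P[...,0]<920)&(P[...,1]>60)&(P[...,1]<450)).astype(np.uint8)
    for k in cv2.findContours(m,cv2.RETR_EXTERNAL,cv2.CHAIN_APPROX_NONE)[0]:
        if cv2.contourArea(k)>120:
            W=np.array([ray(c,u,v,79)[:2] for u,v in k[:,0]],np.float32); r=cv2.minAreaRect(W); print(np.round(r[0],1),np.round(r[1],1),'rel',np.round(np.array(r[0])-[809,253],1))
    m=(abs(P[...,2]-62)<4)&(P[...,0]>850)&(P[...,1]>90)&(P[...,1]<420); print('bed far x',np.percentile(P[m][:,0],99),'(1004 at stop)')
E
python3 - <<'E'
from h import *
print(manip.sense()['force'],manip.sense()['eef_pos']); spokes(); fin()
E
```

```text
[-4.6217324   0.3825589   2.30963547] [633.56789009 -28.71433677 160.58021958]
spoke 17.0 37
spoke 101.0 68
[854.  143.6] [98.9 87. ] rel [  45.  -109.4]
[853.3 254.1] [86.8 98.5] rel [44.3  1.1]
[815.8 383.1] [103.6  88.5] rel [  6.8 130.1]
bed far x 1001.6994413670019 (1004 at stop)
```

Bed is at the far stop. Back off, check once more, hand in.

>>> jog_arm --pt "-1 0 0 0 -1" --pt "0 0 0 0 -1" --pt "8 0 -10 0 -1" --pt "5 0 -30 0 -1" --pt "20 -10 -35 0 -1" --pt "40 -15 -20 0 -1" --pt "40 -15 0 0 -1" --pt "30 -10 0 0 -1" --pt "0 0 0 0 -1" --pt "0 0 0 0 -1"

```text
time_s: 66.6
eef_pos: [493.4, -79.6, 256.6]
eef_rot: [[-1.0, -0.003, 0.004], [-0.003, 1.0, -0.0], [-0.004, -0.0, -1.0]]
force: [0.1, -0.6, 0.0]
opening: 0.1
grasp_force: 0.0
```

```bash
python3 - <<'E'
from h import *
print(manip.sense()['eef_pos']); spokes(); fin()
p,d,c=cap('scene')
cv2.imwrite('pics/end.png',cv2.resize(p[:,120:560,::-1],None,fx=1.5,fy=1.5))
E
```

```text
[493.39053563 -79.55671317 256.5579412 ]
spoke -69.0 56
spoke 17.0 36
spoke 102.0 69
[853.9 144.1] [97.8 86.6] rel [  44.9 -108.9]
[853.1 253.7] [86.3 99.4] rel [44.1  0.7]
[815.8 382.8] [101.5  90. ] rel [  6.8 129.8]
bed far x 1001.8854961206033 (1004 at stop)
```

View pics/end.png

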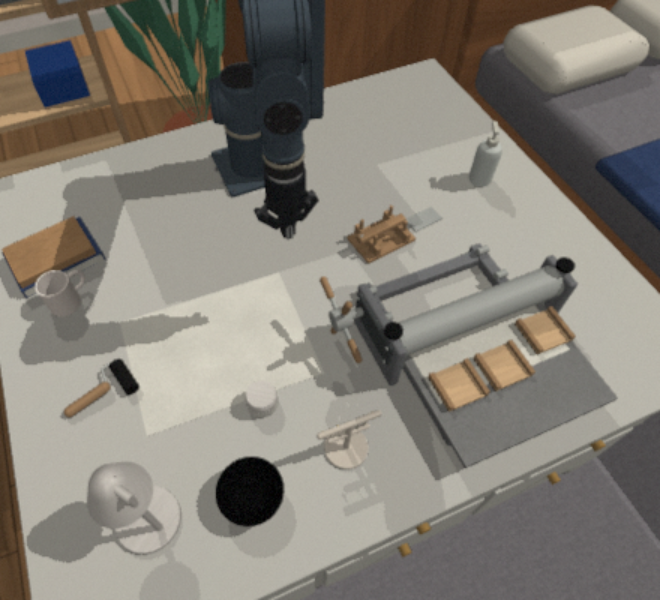

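The picture shows all three blocks face down past the roller (about 458,385; 505,365; 545,330), the spatula on its pegs (380,235), and the tin and brayer where they were.

```bash
python3 -c "
from rig import manip
print(manip.job_done())"
```

```text
the job is handed in; nothing more can be done
None
```

I handed the job in at about 67 s, but the judge returned no verdict: all three blocks lie flat and face down on the fully wound-through bed, the spatula is back between its pegs, and the tin and ink roller stand where they did.

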